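Fill the condiment case with pots from the nested stack

TASK

Get the condiment case ready to go: swing its hasp off, open the lid fully, and put a snack pot from the nested stack in every empty pocket, seated flat on the pocket's floor. Then shut the lid and swing the hasp back down over the staple. Leave the pots that are not needed nested and upright in their stack on the table, and the cup and the salt shaker standing where they are.

Things in the scene. Friction and masses are not known exactly. Their poses are not given: they have to be found in the camera images.
- pot_1: square tapered metal snack pot, 48 mm high, 40 mm square at the foot, open on top (walls 2.5 mm, 80 g); a thick upright rim band, 54 mm square outside, covers its top 12 mm. Origin at the centre of its underside, z up, x and y square to its sides. Lowest pot of the nested stack, on the table.
- pot_2: pot like pot_1, number 2 from the bottom of the stack of five. Its walls are wedged in the pot below, 22 mm above it, all sides in line; a gap of 10 mm shows between two rim bands. Fingers over 20 mm below its rim clamp the next rim too; its foot is free after 26 mm straight up; the wedge is light: two pots' weight below breaks it.
- pot_3: pot like pot_1, number 3 from the bottom of the stack of five. Its walls are wedged in the pot below, 22 mm above it, all sides in line; a gap of 10 mm shows between two rim bands. Fingers over 20 mm below its rim clamp the next rim too; its foot is free after 26 mm straight up; the wedge is light: two pots' weight below breaks it.
- pot_4: pot like pot_1, number 4 from the bottom of the stack of five. Its walls are wedged in the pot below, 22 mm above it, all sides in line; a gap of 10 mm shows between two rim bands. Fingers over 20 mm below its rim clamp the next rim too; its foot is free after 26 mm straight up; the wedge is light: two pots' weight below breaks it.
- pot_5: pot like pot_1, number 5 from the bottom of the stack of five (the top one). Its walls are wedged in the pot below, 22 mm above it, all sides in line; a gap of 10 mm shows between two rim bands. Fingers over 20 mm below its rim clamp the next rim too; its foot is free after 26 mm straight up; the wedge is light: two pots' weight below breaks it.
- packed_1: pot like pot_1, already seated in pocket 1 of the case at the start; often absent (at most one of packed_1 to packed_3 is there).
- packed_2: pot like pot_1, already seated in pocket 2 of the case at the start; often absent (at most one of packed_1 to packed_3 is there).
- packed_3: pot like pot_1, already seated in pocket 3 of the case at the start; often absent (at most one of packed_1 to packed_3 is there).
- case: white case fixed on the table, 84 mm deep (x), 304 mm long (y), walls 6 mm thick, 60 mm high. Origin: centre of its underside, z up, -x its front (hasp), +x its back (lid hinge). A grey base inside has three pockets, 12 mm deep, in a row along y. A seated pot's rim is 54 mm above the table, only 8 mm from the front and back walls: fingers fit at its +y and -y sides alone (34 mm to the next pot).
- pocket_1 (a point): centre of the floor of the left (+y) pocket of the case, 6 mm above the table; 44 mm square, 12 mm deep, mouth chamfered, sides square to the case; pockets are 88 mm apart; axes as the case's.
- pocket_2 (a point): centre of the floor of the middle pocket of the case, 6 mm above the table; 44 mm square, 12 mm deep, mouth chamfered, sides square to the case; pockets are 88 mm apart; axes as the case's.
- pocket_3 (a point): centre of the floor of the right (-y) pocket of the case, 6 mm above the table; 44 mm square, 12 mm deep, mouth chamfered, sides square to the case; pockets are 88 mm apart; axes as the case's.
- lid (a joint): angle of the case's wooden lid: 0 shut, 1.57 upright, 2.0 fully open, leaning back on its stop. It falls shut below about 1.57 and back open above, slowly (damped). A plate 8 mm thick, 0.13 kg, hinged along the case's back edge; its top is 68 mm above the table when shut.
- lid_tab (a point): grip point on the lid's lift tab: a tab 20 mm wide (along the case's y), 8 mm thick, sticking out 28 mm from the lid's front edge, 75 mm right (-y) of the hasp; the point is at its mid-width and mid-thickness, 17 mm out from the edge, 102 mm from the hinge axis. Pinched on its two sides, it turns between the pads as the lid swings.
- lid_hinge (a point): point of the lid's hinge axis (parallel to the case's y) at the middle of the back wall's top edge, 62 mm above the table; fixed to the case.
- hasp (a joint): angle of the steel hasp: 0 lying flat on the shut lid, its slot over the lid's staple (fastened), 1.57 upright, 2.6 swung off, on its stop, leaning out over the case's front. Its friction holds it where it is left.
- hasp_pull (a point): middle of the hasp's pull: the upturned end plate of the strap, 20 mm wide (along the case's y), 3.5 mm thick, 18 mm high; fastened, it stands up from the lid, its top 8 mm above this point, the lid 10 mm below it. 53 mm from the hinge pin, 12 degrees above the strap's line. Pinched on its two sides, it turns between the pads as the hasp swings.
- hasp_hinge (a point): middle of the hasp's hinge pin (parallel to the case's y), 5 mm in front of the front wall, 67 mm above the table; fixed to the case.
- cup: white china cup, 60x80x62 mm, a bystander; origin under its middle, z up.
- salt: salt shaker with a rounded cap, 44 mm across and 90 mm high, a bystander; origin at the centre of its underside, z up.
Not all that is in view belongs to the job. Leave any blue look-alike of the pot_5 alone. What is shaped like the pot_4 but green is not meant.

How it is judged:
On the way, in this order (a step that is already met when the one before it is completed fails the run):
1. the hasp is swung off while the lid is still shut (value of joint hasp above 1.8 rad and value of joint lid below 0.1 rad), for 0.2 s.
2. the lid is fully open (value of joint lid above 1.8 rad), for 0.2 s.
3. every pocket holds a pot, seated flat (((horizontal distance between packed_1 and pocket_1 below 0.004 m and z of packed_1 in the frame of case below 0.0085 m and angle between packed_1's own z axis and vertical below 0.06 rad) or (horizontal distance between pot_2 and pocket_1 below 0.004 m and z of pot_2 in the frame of case below 0.0085 m and angle between pot_2's own z axis and vertical below 0.06 rad) or (horizontal distance between pot_3 and pocket_1 below 0.004 m and z of pot_3 in the frame of case below 0.0085 m and angle between pot_3's own z axis and vertical below 0.06 rad) or (horizontal distance between pot_4 and pocket_1 below 0.004 m and z of pot_4 in the frame of case below 0.0085 m and angle between pot_4's own z axis and vertical below 0.06 rad) or (horizontal distance between pot_5 and pocket_1 below 0.004 m and z of pot_5 in the frame of case below 0.0085 m and angle between pot_5's own z axis and vertical below 0.06 rad)) and ((horizontal distance between packed_2 and pocket_2 below 0.004 m and z of packed_2 in the frame of case below 0.0085 m and angle between packed_2's own z axis and vertical below 0.06 rad) or (horizontal distance between pot_2 and pocket_2 below 0.004 m and z of pot_2 in the frame of case below 0.0085 m and angle between pot_2's own z axis and vertical below 0.06 rad) or (horizontal distance between pot_3 and pocket_2 below 0.004 m and z of pot_3 in the frame of case below 0.0085 m and angle between pot_3's own z axis and vertical below 0.06 rad) or (horizontal distance between pot_4 and pocket_2 below 0.004 m and z of pot_4 in the frame of case below 0.0085 m and angle between pot_4's own z axis and vertical below 0.06 rad) or (horizontal distance between pot_5 and pocket_2 below 0.004 m and z of pot_5 in the frame of case below 0.0085 m and angle between pot_5's own z axis and vertical below 0.06 rad)) and ((horizontal distance between packed_3 and pocket_3 below 0.004 m and z of packed_3 in the frame of case below 0.0085 m and angle between packed_3's own z axis and vertical below 0.06 rad) or (horizontal distance between pot_2 and pocket_3 below 0.004 m and z of pot_2 in the frame of case below 0.0085 m and angle between pot_2's own z axis and vertical below 0.06 rad) or (horizontal distance between pot_3 and pocket_3 below 0.004 m and z of pot_3 in the frame of case below 0.0085 m and angle between pot_3's own z axis and vertical below 0.06 rad) or (horizontal distance between pot_4 and pocket_3 below 0.004 m and z of pot_4 in the frame of case below 0.0085 m and angle between pot_4's own z axis and vertical below 0.06 rad) or (horizontal distance between pot_5 and pocket_3 below 0.004 m and z of pot_5 in the frame of case below 0.0085 m and angle between pot_5's own z axis and vertical below 0.06 rad))), for 0.3 s.
4. the lid is shut over the pots (all of step 3 and value of joint lid below 0.06 rad), for 0.2 s.
5. the hasp lies over the lid's staple (value of joint lid below 0.06 rad and value of joint hasp below 0.12 rad), for 0.2 s.
At the end, for the whole second after the job is handed in: a pot in each pocket (centred within 4 mm, foot within 2.5 mm of the floor, tilt under 0.06 rad); spare pots nested upright on the table within 6 mm of the lowest; lid under 0.06 rad, hasp under 0.12 rad; all at rest (all of step 3 and all of step 5 and angle between pot_1's own z axis and vertical below 0.1 rad and height (world z) of pot_1 below 0.004 m and ((horizontal distance between pot_2 and pot_1 below 0.006 m and angle between pot_2's own z axis and vertical below 0.1 rad and height (world z) of pot_2 below 0.095 m) or (horizontal distance between pot_2 and pocket_1 below 0.004 m and z of pot_2 in the frame of case below 0.0085 m and angle between pot_2's own z axis and vertical below 0.06 rad) or (horizontal distance between pot_2 and pocket_2 below 0.004 m and z of pot_2 in the frame of case below 0.0085 m and angle between pot_2's own z axis and vertical below 0.06 rad) or (horizontal distance between pot_2 and pocket_3 below 0.004 m and z of pot_2 in the frame of case below 0.0085 m and angle between pot_2's own z axis and vertical below 0.06 rad)) and ((horizontal distance between pot_3 and pot_1 below 0.006 m and angle between pot_3's own z axis and vertical below 0.1 rad and height (world z) of pot_3 below 0.095 m) or (horizontal distance between pot_3 and pocket_1 below 0.004 m and z of pot_3 in the frame of case below 0.0085 m and angle between pot_3's own z axis and vertical below 0.06 rad) or (horizontal distance between pot_3 and pocket_2 below 0.004 m and z of pot_3 in the frame of case below 0.0085 m and angle between pot_3's own z axis and vertical below 0.06 rad) or (horizontal distance between pot_3 and pocket_3 below 0.004 m and z of pot_3 in the frame of case below 0.0085 m and angle between pot_3's own z axis and vertical below 0.06 rad)) and ((horizontal distance between pot_4 and pot_1 below 0.006 m and angle between pot_4's own z axis and vertical below 0.1 rad and height (world z) of pot_4 below 0.095 m) or (horizontal distance between pot_4 and pocket_1 below 0.004 m and z of pot_4 in the frame of case below 0.0085 m and angle between pot_4's own z axis and vertical below 0.06 rad) or (horizontal distance between pot_4 and pocket_2 below 0.004 m and z of pot_4 in the frame of case below 0.0085 m and angle between pot_4's own z axis and vertical below 0.06 rad) or (horizontal distance between pot_4 and pocket_3 below 0.004 m and z of pot_4 in the frame of case below 0.0085 m and angle between pot_4's own z axis and vertical below 0.06 rad)) and ((horizontal distance between pot_5 and pot_1 below 0.006 m and angle between pot_5's own z axis and vertical below 0.1 rad and height (world z) of pot_5 below 0.095 m) or (horizontal distance between pot_5 and pocket_1 below 0.004 m and z of pot_5 in the frame of case below 0.0085 m and angle between pot_5's own z axis and vertical below 0.06 rad) or (horizontal distance between pot_5 and pocket_2 below 0.004 m and z of pot_5 in the frame of case below 0.0085 m and angle between pot_5's own z axis and vertical below 0.06 rad) or (horizontal distance between pot_5 and pocket_3 below 0.004 m and z of pot_5 in the frame of case below 0.0085 m and angle between pot_5's own z axis and vertical below 0.06 rad)) and linear speed of each of pot_1, pot_2, pot_3, pot_4, pot_5 below 0.02 m/s); the robot touches nothing.
It fails at once if the lid is forced up while the hasp is still over its staple (value of joint lid above 0.15 rad and value of joint hasp below 0.6 rad).
It fails at once if the cup or the salt shaker is pushed away or knocked over (distance of any of cup, salt from where it was at the start of the episode above 0.06 m or angle between any of cup, salt's own z axis and vertical above 0.5 rad).
Of packed_1, packed_2, packed_3, glass_1, glass_2 only 1 to 1 are there at a start; the rules pass over those that are not, and their reading is None.
At some moment in a run one of pot_1 may be knocked a few centimetres aside while the robot is not near it.
It also fails if it takes over 210 s, if anything falls off the work surface, if the arm or the gripper's body presses on something with over 40 N, if the wrist force passes 120 N, or if a joint passes its speed limit or range.

ROBOT

A 7-joint arm with a two-finger parallel gripper is mounted at the origin on a cart in front of the work surface, level with it; the furniture and walls round the work are solid. World frame = base frame: x ahead of the robot, y to its left, z up, the work surface at z = 0. Lengths are in m, angles in rad, forces in N, time in s.
With the tool pointing down it reaches from about 0.425 to 0.875 m from the base axis. Payload 4.7 kg.
Tool frame: the origin (TCP) lies midway between the tips of the shut fingers; the grasp point (between the pads) lies 19 mm behind it (hold_point_z is the distance from the TCP to the grasp point, in m); z points along the fingers, y is the line along which they close (so a half turn about z gives the same grasp; the last joint's range is limited). The gripper opens to 87 mm and grips with 3 to 60 N. Pads are 19 mm wide; open, the fingers measure 117 mm over their backs; the gripper's body (75 mm by 190 mm) begins 51 mm behind the grasp point.
Start: joints at [-1.251, 0.321, -0.07, 1.45, 0.023, 1.371, -0.057], TCP at [0.196, 0.62, 0.223] pointing down, gripper open.
Joint ranges: [-2.86, 2.86], [-0.3, 2.09], [-1.38, 1.24], [0.06, 2.45], [-1.56, 4.7], [0.09, 2.05], [-2.69, 2.69]. Speed limits (rad/s): [2.57, 2.57, 3.14, 3.14, 3.14, 3.14, 3.14].

INTERFACE

Orientations are given as a unit quaternion [x, y, z, w].
In Python, from workcell import sense, get_image, calibration, finish_job, find_in, silhouettes, hold_point_z gives the robot as it stands.
- The arm moves only by the tool drive_tool, never from a script. Its argument "commands" is a list of rows, each an object of numbers: "jaw": the finger opening in m, from 0 to 0.087; "dx", "dy", "dz": the shift along the tool's x, y, z in m; "turn": the turn about the tool's z in rad. In form: [{"jaw": .., "dx": .., "dy": .., "dz": .., "turn": ..}, ...]. A call has exactly 10 rows; each row shifts and turns the commanded pose from where the row before left it, along the tool's axes as they then stand; what a row does not reach is not made up. A row lasts 1/8 s, in which the tool goes at most 62.5 mm and 10.7 degrees, less where a joint would pass 70% of its speed; a pose out of reach is approached as far as the arm can. A call with a gripper value outside its range is refused whole. The fingers move at their own pace and stop on an object; "force" is the grip in N (left out, the last holds). Time passes only in rows, so rows that do not move let the fingers close, or fill a call up. It gives the time, the measured TCP pose, the force, the opening and the grip force at its end, in the units of the state.
- sense(): the state, without advancing time (a new reading comes with each control period).
- get_image(name): name is "side" or "top"; returns the picture (480x640x3 uint8, red, green, blue); there is no depth.
- calibration(name): a dict with "mtx" (3x3 intrinsics, pixels), "distortion" ([k1, k2, p1, p2, k3] as OpenCV has them; the pictures are not rectified), "eye" and "rotation" of the camera in the world. Camera axes: x right, y down, z forward; pixel columns grow to the right and rows downward; lengths in m; the calibration is good to about 2 mm. A picture is of the moment at which its call begins. calibration takes no time and is no camera call.
- finish_job(): hands the job in; it is judged then, once.
Trained networks look in the newest picture that a camera, given by its name, has taken for a name from the list of things; names that differ only in an ending like _2 or _b are one class to them, and where a whole thing is asked for, a point or a joint stands for the part that bears it (a point fixed in the world has none). Each returns a list of dicts, best first, with "confidence" (0 to 1); they miss things now and then, are a little off and sometimes report something else, mostly with a low value. They report only what shows in the picture. A call takes as long as a camera call. They do not tell look-alikes from the thing itself.
- find_in(camera, label): "at" ([x, y, z] in m, in world coordinates, good to about 4 mm: the middle of the surface that is visible of it).
- silhouettes(camera, label): "region" (480x640 bool, what is visible of it).
The state is a dict: "t": time; "q": joint angles; "qd": joint speeds; "joint_efforts": joint torques, N m; "position": TCP position; "tcp_rot": TCP orientation; "contact_force": force on the tool from outside, world axes, zero at the start; "wrist_torque": the same for the moment, N m; "gripper_width": opening from 0.0 (shut) to 1.0 (fully open); "gripper_force": force on a finger pad.
Only numpy, scipy, OpenCV 4.12 (cv2) and the standard library are available. Lean on these libraries where they do the work, as an engineer would, in place of code of your own. Each camera call takes 0.05 s, during which the arm holds its last target. There are 200 camera calls.

## Working session

There is one attempt and no reset: what is moved stays moved. The work goes in short steps, Python scripts to look and compute and a tool call to move; the robot and the scene stay as the last step left them, time stands still between calls to the robot, and variables do not carry over. Pictures are saved under pics/ and viewed, at most 14 in all, crops included, and the job is handed in when it is done.

Besides the shell and the picture viewer there is one more tool, called after "Emit:" as a command line: name --argument value ..., lists and objects as JSON in quotes. drive_tool: Moves the arm, as the interface text tells. Its arguments: {"type":"object","properties":{"commands":{"type":"array"},"force":{"type":"number"}},"required":["commands"]}

```bash
ls; mkdir -p pics
cat > h.py <<'E'
import numpy as np, cv2
from workcell import *
def save(name,f):
    im=get_image(name); cv2.imwrite('pics/'+f,im[:,:,::-1]); return im
def ray(cam,px):
    c=calibration(cam); K=np.array(c['mtx']);d=np.array(c['distortion'])
    p=cv2.undistortPoints(np.array([[px]],float),K,d)[0,0]
    R=np.array(c['rotation']); 
    return np.array(c['eye']), R@np.array([p[0],p[1],1])
def atz(cam,px,z):
    e,v=ray(cam,px); return e+v*(z-e[2])/v[2]
def proj(cam,P):
    c=calibration(cam);R=np.array(c['rotation']);K=np.array(c['mtx'])
    rv=cv2.Rodrigues(R.T)[0]; t=-R.T@np.array(c['eye'])
    return cv2.projectPoints(np.array(P,float).reshape(-1,3),rv,t,K,np.array(c['distortion']))[0][:,0]
def tri(p1,p2,c1='side',c2='top'):
    e1,v1=ray(c1,p1);e2,v2=ray(c2,p2)
    A=np.stack([v1,-v2],1); s=np.linalg.lstsq(A,e2-e1,rcond=None)[0]
    return (e1+v1*s[0]+e2+v2*s[1])/2, np.linalg.norm(e1+v1*s[0]-e2-v2*s[1])
E
python3 - <<'E'
from h import *
for c in ('side','top'):
    save(c,c+'0.png'); k=calibration(c); print(c,np.round(k['eye'],3),np.round(k['rotation'],3).tolist(),np.round(k['mtx'],0).tolist())
    for l in ('pot_5','case','lid_tab','hasp_pull','hasp_hinge','cup','salt','lid_hinge','pocket_1'):
        try: print(l,[(np.round(r['at'],3).tolist(),round(r['confidence'],2),np.round(proj(c,r['at'])[0]).tolist()) for r in find_in(c,l)][:6])
        except Exception as e: print(l,repr(e)[:100])
s=sense(); print(s)
print(hold_point_z)
E
```

```text
pics
side [ 0.764 -1.131  0.704] [0.859, 0.078, -0.057, -0.502] [[553.0, 0.0, 320.0], [0.0, 553.0, 244.0], [0.0, 0.0, 1.0]]
pot_5 error("OpenCV(4.12.0) /io/opencv/modules/calib3d/src/calibration_base.cpp:131: error: (-2:Unspecifie
case error("OpenCV(4.12.0) /io/opencv/modules/calib3d/src/calibration_base.cpp:131: error: (-2:Unspecifie
lid_tab error("OpenCV(4.12.0) /io/opencv/modules/calib3d/src/calibration_base.cpp:131: error: (-2:Unspecifie
hasp_pull error("OpenCV(4.12.0) /io/opencv/modules/calib3d/src/calibration_base.cpp:131: error: (-2:Unspecifie
hasp_hinge []
cup error("OpenCV(4.12.0) /io/opencv/modules/calib3d/src/calibration_base.cpp:131: error: (-2:Unspecifie
salt error("OpenCV(4.12.0) /io/opencv/modules/calib3d/src/calibration_base.cpp:131: error: (-2:Unspecifie
lid_hinge error("OpenCV(4.12.0) /io/opencv/modules/calib3d/src/calibration_base.cpp:131: error: (-2:Unspecifie
pocket_1 error("OpenCV(4.12.0) /io/opencv/modules/calib3d/src/calibration_base.cpp:131: error: (-2:Unspecifie
top [ 0.404 -0.064  1.177] [-0.702, 0.709, -0.044, 0.042] [[443.0, 0.0, 325.0], [0.0, 443.0, 234.
[... 923 characters left out ...]
-1.25087785,  0.32100282, -0.07006819,  1.45049591,  0.02260399,
        1.37081971, -0.05686183]), 'qd': array([ 0.00052629, -0.00046044,  0.00031554, -0.00135041, -0.00156957,
        0.00052355,  0.00013206]), 'joint_efforts': array([-2.88848173e-05, -4.91102672e+01, -4.03352547e-01, -3.12788486e+01,
       -6.38875086e-02,  3.32643406e-02,  1.18499779e-05]), 'position': array([0.19574699, 0.61984068, 0.22258651]), 'tcp_rot': array([1.52300374e-01, 9.88334252e-01, 2.61393887e-05, 3.37598722e-05]), 'contact_force': array([ 0.32985683, -0.11941977, -0.53841262]), 'wrist_torque': array([-0.00926619,  0.03329211, -0.00740452]), 'gripper_force': 0.0, 'gripper_width': 0.9965012947275157}
0.0187
```

```bash
sed -i "s/R=np.array(c\['rotation'\])/R=Rot(c['rotation'])/; s/^from workcell.*/from workcell import *\nfrom scipy.spatial.transform import Rotation\nRot=lambda q: Rotation.from_quat(q).as_matrix()/" h.py
python3 - <<'E'
from h import *
for c in ('side','top'):
    k=calibration(c); print(c, proj(c,[k['eye']+Rot(k['rotation'])@[0,0,1]]))
    get_image(c)
    for l in ('pot_5','case','lid_tab','hasp_pull','cup','salt'):
        print(l,[(np.round(r['at'],3).tolist(),round(r['confidence'],2),np.round(proj(c,r['at'])[0]).tolist()) for r in find_in(c,l)][:7])
E
```

```text
side [[319.79389914 243.73376961]]
pot_5 [([0.627, -0.32, 0.033], 0.8, [337.0, 340.0]), ([0.531, -0.336, 0.087], 0.77, [284.0, 318.0]), ([0.603, -0.422, 0.034], 0.7, [314.0, 376.0]), ([0.516, -0.312, 0.132], 0.64, [279.0, 289.0]), ([0.527, -0.334, 0.033], 0.62, [284.0, 339.0]), ([0.527, -0.338, 0.064], 0.61, [283.0, 328.0]), ([0.525, -0.33, 0.108], 0.54, [281.0, 306.0])]
case [([0.554, 0.048, 0.073], 0.93, [332.0, 230.0]), ([0.658, -0.193, 0.046], 0.2, [362.0, 298.0])]
lid_tab [([0.549, 0.096, 0.074], 0.87, [334.0, 220.0]), ([0.517, -0.313, 0.129], 0.51, [279.0, 291.0])]
hasp_pull [([0.523, 0.132, 0.075], 0.52, [326.0, 213.0]), ([0.662, -0.19, 0.049], 0.47, [364.0, 297.0])]
cup [([0.413, -0.222, 0.042], 0.79, [244.0, 297.0]), ([0.53, -0.337, 0.087], 0.66, [284.0, 318.0])]
salt [([0.558, 0.049, 0.069], 0.22, [334.0, 231.0])]
top [[325.34754673 234.23098371]]
pot_5 [([0.606, -0.422, 0.025], 0.9, [460.0, 210.0]), ([0.631, -0.317, 0.024], 0.58, [419.0, 201.0]), ([0.523, -0.32, 0.114], 0.57, [430.0, 237.0]), ([0.501, -0.293, 0.089], 0.41, [417.0, 248.0]), ([0.508, -0.297, 0.044], 0.37, [415.0, 247.0])]
case [([0.546, 0.133, 0.072], 0.56, [246.0, 232.0])]
lid_tab [([0.545, 0.131, 0.067], 0.94, [247.0, 233.0]), ([0.524, -0.319, 0.12], 0.22, [430.0, 237.0])]
hasp_pull [([0.531, 0.132, 0.073], 0.68, [246.0, 238.0]), ([0.504, -0.295, 0.068], 0.58, [416.0, 247.0])]
cup [([0.417, -0.212, 0.028], 0.83, [382.0, 283.0]), ([0.503, -0.292, 0.089], 0.18, [417.0, 247.0])]
salt [([0.657, -0.175, 0.076], 0.66, [368.0, 187.0])]
```

View pics/side0.png

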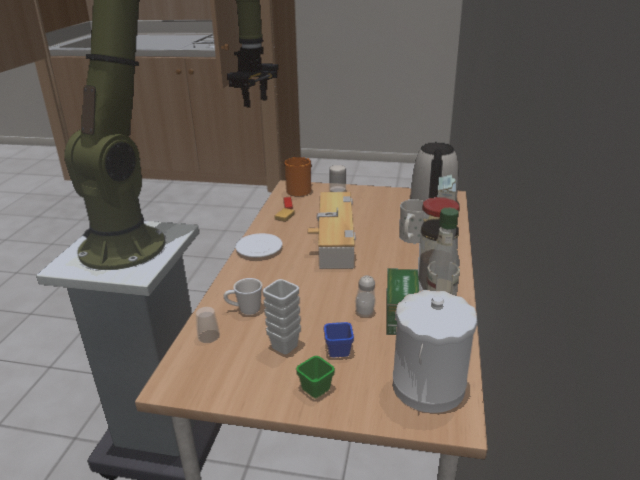

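View pics/top0.png

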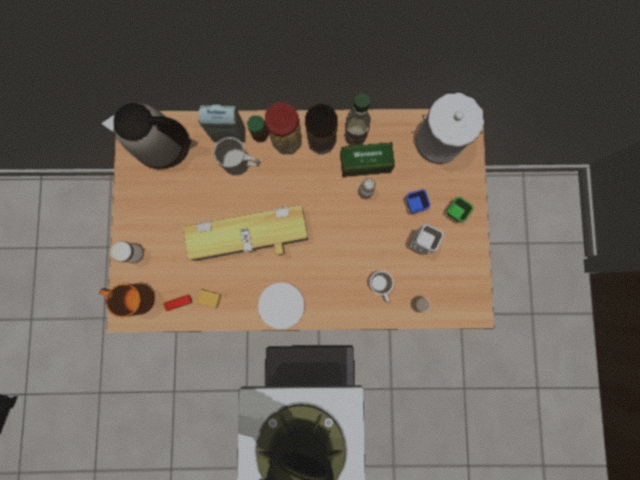

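Run:
```python
from h import *
a=cv2.imread('pics/top0.png');b=cv2.imread('pics/side0.png')
def crop(im,x,y,w,h,W,H): return cv2.resize(im[y:y+h,x:x+w],(W,H),interpolation=cv2.INTER_CUBIC)
r1=crop(a,174,192,144,80,800,444//1)
cv2.imwrite('pics/c1.png',r1)
r2=np.hstack([crop(b,300,182,70,90,466,600),crop(b,255,275,50,90,333,600)])
cv2.imwrite('pics/c2.png',r2); print(r2.shape)
for n,f in (('top','top0.png'),('side','side0.png')):
    get_image(n)
    for l in ('case','pot_5','salt','cup','lid_tab','hasp_pull'):
        for s in silhouettes(n,l)[:8]:
            m=s['region'].astype(np.uint8); ys,xs=np.nonzero(m)
            print(n,l,round(s['confidence'],2),m.sum(),xs.min(),xs.max(),ys.min(),ys.max(),np.round(cv2.minAreaRect(np.stack([xs,ys],1).astype(np.float32))[0:3][0],1),np.round(cv2.minAreaRect(np.stack([xs,ys],1).astype(np.float32))[1],1),round(cv2.minAreaRect(np.stack([xs,ys],1).astype(np.float32))[2],1))
            if s['confidence']>.3: np.save(f'm_{n}_{l}_{xs.min()}_{ys.min()}.npy',m)
```

```text
(600, 799, 3)
top case 0.67 4317 183 307 206 259 [245.8 237.3] [ 45.2 121.5] 79.2
top pot_5 0.98 467 417 442 225 251 [429.3 237.4] [22.4 21.9] 26.6
top pot_5 0.94 428 447 472 197 221 [459.2 210. ] [20.8 21.9] 33.7
top pot_5 0.61 423 406 429 190 212 [417.4 201. ] [20.3 21.8] 74.1
top pot_5 0.46 2 414 414 233 234 [414.  233.5] [1. 0.] -90.0
top pot_5 0.43 1 415 415 243 243 [415. 243.] [0. 0.] 0.0
top pot_5 0.4 4368 183 307 206 259 [245.6 236.6] [ 44.8 121.3] 79.4
top pot_5 0.37 1 412 412 246 246 [412. 246.] [0. 0.] 0.0
top salt 0.57 297 359 377 178 198 [367.2 188.2] [17.  21.1] 14.0
top cup 0.82 470 370 393 271 302 [383.5 284.3] [28.3 22.8] 39.8
top lid_tab 0.94 3936 183 307 206 259 [245.8 237.6] [ 44.5 121.2] 79.7
top hasp_pull 0.55 184 240 251 228 250 [245.7 239.1] [22.4  9.2] 80.5
top hasp_pull 0.44 243 360 375 178 197 [367.5 187.5] [19. 15.] 90.0
side case 0.98 2693 307 354 192 268 [330.3 230.3] [76.3 46.8] 85.9
side case 0.28 39 319 337 211 215 [328.1 214. ] [ 3.8 18.2] 82.4
side pot_5 0.89 1153 296 334 356 398 [315. 375.] [38.2 36.8] 45.0
side pot_5 0.88 915 323 353 321 356 [338.7 338.8] [35.5 29.3] 84.8
side pot_5 0.83 532 266 300 325 353 [283.9 339.8] [26.8 34.5] 84.8
side pot_5 0.78 754 263 298 279 307 [280.2 292.1] [33.5 27.7] 26.6
side pot_5 0.75 307 264 299 307 325 [282.1 316.9] [16.8 35.4] 84.8
side pot_5 0.65 324 264 299 316 336 [282.  326.6] [19.2 35.2] 86.5
side pot_5 0.59 359 263 299 296 317 [281.7 307.3] [19.7 36.2] 84.8
side salt 0.81 698 355 375 275 315 [364.8 295.1] [19.3 40.3] 2.7
side cup 0.69 1009 223 261 278 314 [242. 296.] [36. 38.] 90.0
side lid_tab 0.94 1823 308 353 192 246 [330.5 219. ] [54. 45.] 90.0
side hasp_pull 0.48 59 318 337 211 216 [327.5 213.8] [ 4.1 19.3] 85.2
```

View pics/c1.png

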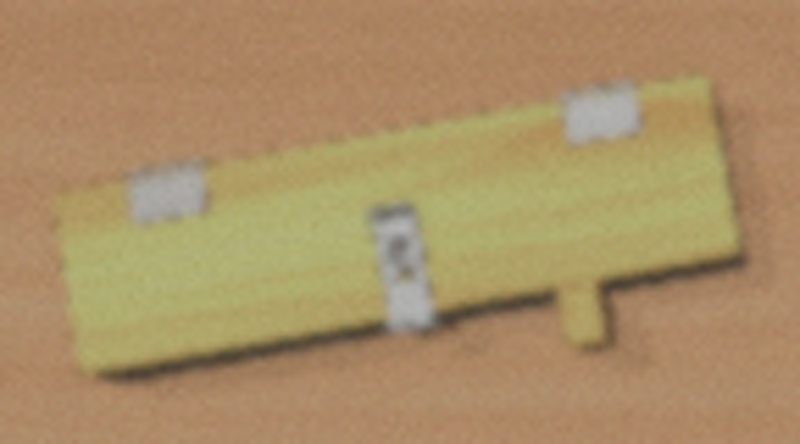

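View pics/c2.png

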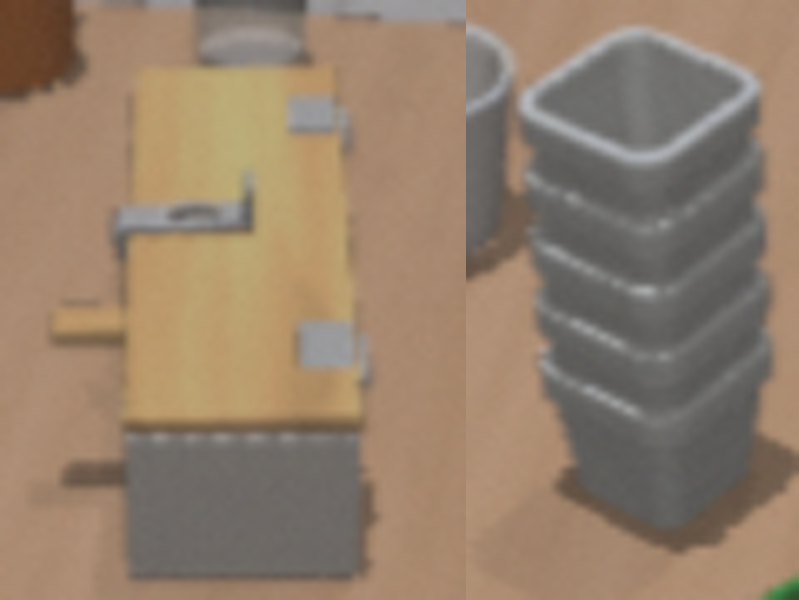

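```bash
cat > fit.py <<'E'
from h import *
from scipy.optimize import least_squares
def tow(p,L):
    c,s=np.cos(p[2]),np.sin(p[2]); L=np.asarray(L,float); 
    return np.c_[p[0]+c*L[:,0]-s*L[:,1], p[1]+s*L[:,0]+c*L[:,1], L[:,2]+(p[3] if len(p)>3 else 0)]
def fit(obs,p0):
    f=lambda p: np.concatenate([(proj(cam,tow(p,L))-px).ravel() for cam,L,px in obs])
    r=least_squares(f,p0); return r.x, r.fun
E
python3 - <<'E'
from fit import *
un=lambda P,o,s:(np.array(P)+.5)/s-.5+np.array(o)
L=[[.042,.152,.068],[-.042,.152,.068],[.042,-.152,.068],[-.042,-.152,.068]]
t=un([[57,190],[84,374],[710,75],[741,256]],(174,192),5.553)
s=un([[333,67],[136,67],[360,418],[125,418]],(300,182),6.66)
Ls=L+[[.042,-.152,0],[-.042,-.152,0]]
s=np.r_[s,un([[360,577],[131,577]],(300,182),6.66)]
for nm,o in (('top',[('top',L,t)]),('side',[('side',Ls,s)]),('both',[('top',L,t),('side',Ls,s)])):
    p,f=fit(o,[.55,.13,.15]); print(nm,np.round(p,4),np.round(f,1))
p,f=fit(o,[.55,.13,.15,0]);print('z free',np.round(p,4))
# stack
h=.027;R=[[h,h,.136],[h,-h,.136],[-h,-h,.136],[-h,h,.136]]
m=np.load([x for x in __import__('glob').glob('m_top_pot_5_417*')][0]);ys,xs=np.nonzero(m)
bx=cv2.boxPoints(cv2.minAreaRect(np.stack([xs,ys],1).astype(np.float32)));print(bx)
bs=un(np.array([[758,90],[645,165],[521,100],[640,28]])-[466,0],(255,275),6.66)
best=None
for y0 in (0.3,-.3,.9,0.6,1.2):
    pr=proj('top',tow([.52,-.32,y0],R)); 
    # match box corners by nearest
    from scipy.optimize import linear_sum_assignment as lsa
    D=np.linalg.norm(pr[:,None]-bx[None],axis=2);j=lsa(D)[1]
    ps=proj('side',tow([.52,-.32,y0],R));k=lsa(np.linalg.norm(ps[:,None]-bs[None],axis=2))[1]
    for nm,o in (('top',[('top',R,bx[j])]),('side',[('side',R,bs[k])]),('both',[('top',R,bx[j]),('side',R,bs[k])])):
        p,f=fit(o,[.52,-.32,y0]); print(y0,nm,np.round(p,4),round(float(f@f),1))
    p,f=fit(o,[.52,-.32,y0,0]);print('zfree',np.round(p,4),round(float(f@f),1))
E
```

```text
top [0.5475 0.1342 0.1685] [-0.6  0.3 -0.7 -0.1  0.6  0.   0.7 -0.3]
side [0.5472 0.1362 0.1781] [ 0.1 -0.4 -0.  -0.   0.4 -0.5 -0.1 -0.1  0.1  0.2 -0.4  0.6]
both [0.5476 0.1348 0.1739] [-0.8  0.6 -0.8  0.1  0.2 -0.3  0.5 -0.7  0.4 -0.1  0.3  0.2  0.2 -0.2
 -0.3  0.1 -0.1  0.6 -0.6  0.8]
z free [0.5476 0.1344 0.174  0.0006]
[[414.40005 242.20004]
 [424.20004 222.60004]
 [444.20004 232.60004]
 [434.40005 252.20004]]
0.3 top [ 0.5211 -0.3128  1.0831] 0.9
0.3 side [ 0.5217 -0.3143  1.0509] 21.1
0.3 both [ 0.5214 -0.3133  1.0673] 23.1
zfree [ 0.5213 -0.3129  1.0673 -0.0013] 21.8
-0.3 top [ 0.5211 -0.3128 -0.4877] 0.9
-0.3 side [ 0.5217 -0.3143 -0.5199] 21.1
-0.3 both [ 0.5214 -0.3133 -0.5035] 23.1
zfree [ 0.5213 -0.3129 -0.5035 -0.0013] 21.8
0.9 top [ 0.5211 -0.3128  1.0831] 0.9
0.9 side [ 0.5217 -0.3143  1.0509] 21.1
0.9 both [ 0.5214 -0.3133  1.0673] 23.1
zfree [ 0.5213 -0.3129  1.0673 -0.0013] 21.8
0.6 top [ 0.5211 -0.3128  1.0831] 0.9
0.6 side [ 0.5217 -0.3143  1.0509] 21.1
0.6 both [ 0.5214 -0.3133  1.0673] 23.1
zfree [ 0.5213 -0.3129  1.0673 -0.0013] 21.8
1.2 top [ 0.5211 -0.3128  1.0831] 0.9
1.2 side [ 0.5217 -0.3143  1.0509] 21.1
1.2 both [ 0.5214 -0.3133  1.0673] 23.1
zfree [ 0.5213 -0.3129  1.0673 -0.0013] 21.8
```

```bash
cat >> fit.py <<'E'
CASE=[.5476,.1345,.174]
def cw(x,y,z,p=CASE): return tow(p,[[x,y,z]])[0]
def plan(targets,yang=None,pos=None):
    """world TCP targets -> tool-frame deltas; yang: wanted y_tool angle in deg (mod 180)"""
    s=sense(); R=Rot(s['tcp_rot']); q=s['position'] if pos is None else pos
    ya=np.degrees(np.arctan2(R[1,1],R[0,1]))
    print('t',round(s['t'],2),'pos',np.round(q,4),'yang',round(ya,2),'tilt',np.round(R[:2,2],3),'w',round(s['gripper_width']*87,1),'F',np.round(s['contact_force'],1),'q7',np.round(s['q'],2)[6])
    if yang is not None: print('turn',round(-np.radians((yang-ya+90)%180-90),4),'rows/10deg')
    a=np.radians(ya if yang is None else ya+((yang-ya+90)%180-90))
    Y=np.array([np.cos(a),np.sin(a),0]);X=np.array([-Y[1],Y[0],0])
    X=-X if (R[:,0]@X)<0 and yang is None else X
    X=np.cross(Y,[0,0,-1])
    for T in targets:
        d=np.asarray(T)-q; print(np.round(T,4),'-> dx %.4f dy %.4f dz %.4f'%(d@X,d@Y,-d[2])); q=np.asarray(T)
E
python3 - <<'E'
from fit import *
for n,P in (('pull',cw(.0048,0,.078)),('tab',cw(-.059,-.075,.064)),('pulltop',cw(.0048,0,.086)),('hpin',cw(-.047,0,.067))):
    print(n,np.round(P,4),np.round(proj('top',P)[0],1),np.round(proj('side',P)[0],1))
un=lambda P,o,s:(np.array(P)+.5)/s-.5+np.array(o)
print('tab top',un([588,312],(174,192),5.553),'tab side',un([82,322],(300,182),6.66),'pull top view',un([391,212],(174,192),5.553),'pull side',un([250,198],(300,182),6.66))
print(tri(un([82,322],(300,182),6.66),un([588,312],(174,192),5.553)))
T=cw(.0048,0,.070)
plan([[T[0],T[1],.223],[T[0],T[1],.11],T],yang=np.degrees(CASE[2])+90)
E
```

```text
pull [0.5523 0.1353 0.078 ] [244.4 229.3] [337.3 212.1]
tab [0.5025 0.0504 0.064 ] [278.9 249.3] [311.8 230.7]
pulltop [0.5523 0.1353 0.086 ] [243.8 228.9] [337.3 209.3]
hpin [0.5013 0.1264 0.067 ] [248.5 250. ] [317.3 216.1]
tab top [279.47875023 247.77588691] tab side [311.88738739 229.92342342] pull top view [244.00243112 229.7676031 ] pull side [337.11261261 211.3048048 ]
(array([0.50466689, 0.04815494, 0.06790496]), np.float64(0.0028624474637088506))
t 2.4 pos [0.1957 0.6199 0.2226] yang 72.48 tilt [0. 0.] w 86.9 F [ 0.1 -0.7 -0.1] q7 -0.06
turn -0.4798 rows/10deg
[0.5523 0.1353 0.223 ] -> dx -0.2674 dy -0.5390 dz -0.0004
[0.5523 0.1353 0.11  ] -> dx 0.0000 dy 0.0000 dz 0.1130
[0.5523 0.1353 0.07  ] -> dx 0.0000 dy 0.0000 dz 0.0400
```

Look-alikes for the pots: the grey stack (top 429,238; side 281,315), a blue pot (top 417,201) and a green pot (top 459,209). I choose the grey stack of five, which the close crop confirms. The case pose also agrees with both views, with the pull at top (244,229) and the tab at (279,249).

Emit:
drive_tool --commands '[{"jaw": 0.045, "turn": -0.16}, {"jaw": 0.045, "turn": -0.16}, {"jaw": 0.045, "turn": -0.16}, {"jaw": 0.045, "dx": -0.0223, "dy": -0.0449}, {"jaw": 0.045, "dx": -0.0223, "dy": -0.0449}, {"jaw": 0.045, "dx": -0.0223, "dy": -0.0449}, {"jaw": 0.045, "dx": -0.0223, "dy": -0.0449}, {"jaw": 0.045, "dx": -0.0223, "dy": -0.0449}, {"jaw": 0.045, "dx": -0.0223, "dy": -0.0449}, {"jaw": 0.045, "dx": -0.0223, "dy": -0.0449}]' --force 20

```text
schema error: expected keys jaw, dx, dy, dz, turn
```

Emit:
drive_tool --commands '[{"jaw": 0.045, "dx": -0.0223, "dy": -0.0449}, {"jaw": 0.045, "dx": -0.0223, "dy": -0.0449}, {"jaw": 0.045, "dx": -0.0223, "dy": -0.0449}, {"jaw": 0.045, "dx": -0.0223, "dy": -0.0449}, {"jaw": 0.045, "dx": -0.0223, "dy": -0.0449}, {"jaw": 0.045, "dz": 0.05}, {"jaw": 0.045, "dz": 0.05}, {"jaw": 0.045}, {"jaw": 0.045}, {"jaw": 0.045}]'

```text
schema error: expected keys jaw, dx, dy, dz, turn
```

Run:
```python
from fit import *
T=cw(.0048,0,.070)
plan([[T[0],T[1],.11],T],yang=np.degrees(CASE[2])+90)
# hasp arc from grip (grip point frame): rotate pull about pin
f=lambda a: cw(-.047+.053*np.cos(a+.21),0,.067+.053*np.sin(a+.21)-.008)
plan([f(a) for a in np.linspace(0,2.6,14)],pos=f(0))
```

```text
t 2.4 pos [0.1957 0.6199 0.2226] yang 72.48 tilt [0. 0.] w 86.9 F [ 0.1 -0.7 -0.1] q7 -0.06
turn -0.4798 rows/10deg
[0.5523 0.1353 0.11  ] -> dx -0.2674 dy -0.5390 dz 0.1126
[0.5523 0.1353 0.07  ] -> dx 0.0000 dy 0.0000 dz 0.0400
t 2.4 pos [0.5524 0.1353 0.07  ] yang 72.48 tilt [0. 0.] w 86.9 F [ 0.1 -0.7 -0.1] q7 -0.06
[0.5524 0.1353 0.07  ] -> dx 0.0000 dy 0.0000 dz -0.0000
[0.5492 0.1348 0.0801] -> dx 0.0029 dy -0.0015 dz -0.0101
[0.5441 0.1339 0.0894] -> dx 0.0046 dy -0.0024 dz -0.0092
[0.5373 0.1327 0.0974] -> dx 0.0061 dy -0.0032 dz -0.0080
[0.5291 0.1312 0.1039] -> dx 0.0074 dy -0.0039 dz -0.0065
[0.5197 0.1296 0.1086] -> dx 0.0084 dy -0.0044 dz -0.0047
[0.5097 0.1278 0.1113] -> dx 0.0091 dy -0.0047 dz -0.0027
[0.4993 0.126  0.112 ] -> dx 0.0094 dy -0.0049 dz -0.0006
[0.4889 0.1242 0.1105] -> dx 0.0093 dy -0.0048 dz 0.0015
[0.4791 0.1225 0.107 ] -> dx 0.0089 dy -0.0046 dz 0.0035
[0.4702 0.1209 0.1015] -> dx 0.0081 dy -0.0042 dz 0.0054
[0.4625 0.1195 0.0944] -> dx 0.0069 dy -0.0036 dz 0.0071
[0.4563 0.1185 0.0859] -> dx 0.0055 dy -0.0029 dz 0.0085
[0.452  0.1177 0.0763] -> dx 0.0039 dy -0.0020 dz 0.0096
```

Emit:
drive_tool --commands '[{"jaw": 0.045, "dx": 0, "dy": 0, "dz": 0, "turn": -0.16}, {"jaw": 0.045, "dx": 0, "dy": 0, "dz": 0, "turn": -0.16}, {"jaw": 0.045, "dx": 0, "dy": 0, "dz": 0, "turn": -0.16}, {"jaw": 0.045, "dx": -0.0223, "dy": -0.0449, "dz": 0, "turn": 0}, {"jaw": 0.045, "dx": -0.0223, "dy": -0.0449, "dz": 0, "turn": 0}, {"jaw": 0.045, "dx": -0.0223, "dy": -0.0449, "dz": 0, "turn": 0}, {"jaw": 0.045, "dx": -0.0223, "dy": -0.0449, "dz": 0, "turn": 0}, {"jaw": 0.045, "dx": -0.0223, "dy": -0.0449, "dz": 0, "turn": 0}, {"jaw": 0.045, "dx": -0.0223, "dy": -0.0449, "dz": 0, "turn": 0}, {"jaw": 0.045, "dx": -0.0223, "dy": -0.0449, "dz": 0, "turn": 0}]' --force 20

```text
t: 3.65
position: [0.4048, 0.336, 0.2229]
tcp_rot: [-0.087, 0.996, 0.0, 0.0]
contact_force: [-0.0, 0.5, 0.1]
gripper_width: 0.519
gripper_force: 0.0
```

Emit:
drive_tool --commands '[{"jaw": 0.045, "dx": -0.0223, "dy": -0.0449, "dz": 0, "turn": 0}, {"jaw": 0.045, "dx": -0.0223, "dy": -0.0449, "dz": 0, "turn": 0}, {"jaw": 0.045, "dx": -0.0223, "dy": -0.0449, "dz": 0, "turn": 0}, {"jaw": 0.045, "dx": -0.0223, "dy": -0.0449, "dz": 0, "turn": 0}, {"jaw": 0.045, "dx": -0.0223, "dy": -0.0449, "dz": 0, "turn": 0}, {"jaw": 0.045, "dx": 0, "dy": 0, "dz": 0.05, "turn": 0}, {"jaw": 0.045, "dx": 0, "dy": 0, "dz": 0.05, "turn": 0}, {"jaw": 0.045, "dx": 0, "dy": 0, "dz": 0, "turn": 0}, {"jaw": 0.045, "dx": 0, "dy": 0, "dz": 0, "turn": 0}, {"jaw": 0.045, "dx": 0, "dy": 0, "dz": 0, "turn": 0}]'

```text
t: 4.9
position: [0.5544, 0.1362, 0.1253]
tcp_rot: [-0.087, 0.996, 0.001, 0.002]
contact_force: [0.8, -1.1, 0.3]
gripper_width: 0.519
gripper_force: 0.0
```

Run:
```python
from fit import *
T=cw(.0048,0,.070)
plan([[T[0],T[1],.11],T],yang=np.degrees(CASE[2])+90)
```

```text
t 4.9 pos [0.5544 0.1362 0.1253] yang 100.0 tilt [0.004 0.002] w 45.2 F [ 0.8 -1.1  0.3] q7 1.52
turn 0.0006 rows/10deg
[0.5523 0.1353 0.11  ] -> dx 0.0022 dy -0.0005 dz 0.0153
[0.5523 0.1353 0.07  ] -> dx 0.0000 dy 0.0000 dz 0.0400
```

Emit:
drive_tool --commands '[{"jaw": 0.045, "dx": 0.001, "dy": 0, "dz": 0.015, "turn": 0}, {"jaw": 0.045, "dx": 0.001, "dy": 0, "dz": 0.015, "turn": 0}, {"jaw": 0.045, "dx": 0, "dy": 0, "dz": 0.015, "turn": 0}, {"jaw": 0.045, "dx": 0, "dy": 0, "dz": 0.005, "turn": 0}, {"jaw": 0.045, "dx": 0, "dy": 0, "dz": 0, "turn": 0}, {"jaw": 0.045, "dx": 0, "dy": 0, "dz": 0, "turn": 0}, {"jaw": 0.045, "dx": 0, "dy": 0, "dz": 0, "turn": 0}, {"jaw": 0.045, "dx": 0, "dy": 0, "dz": 0, "turn": 0}, {"jaw": 0.045, "dx": 0, "dy": 0, "dz": 0, "turn": 0}, {"jaw": 0.045, "dx": 0, "dy": 0, "dz": 0, "turn": 0}]'

```text
t: 6.15
position: [0.5507, 0.1353, 0.0727]
tcp_rot: [-0.087, 0.996, 0.0, 0.0]
contact_force: [-0.7, -0.2, -1.0]
gripper_width: 0.521
gripper_force: 0.0
```

Run:
```python
from fit import *
T=cw(.0048,0,.070)
plan([T],yang=np.degrees(CASE[2])+90)
```

```text
t 6.15 pos [0.5507 0.1353 0.0727] yang 99.98 tilt [0. 0.] w 45.3 F [-0.7 -0.2 -1. ] q7 1.53
turn 0.0002 rows/10deg
[0.5523 0.1353 0.07  ] -> dx -0.0016 dy -0.0002 dz 0.0027
```

Emit:
drive_tool --commands '[{"jaw": 0.045, "dx": -0.0015, "dy": 0, "dz": 0.0025, "turn": 0}, {"jaw": 0.01, "dx": 0, "dy": 0, "dz": 0, "turn": 0}, {"jaw": 0.01, "dx": 0, "dy": 0, "dz": 0, "turn": 0}, {"jaw": 0.01, "dx": 0, "dy": 0, "dz": 0, "turn": 0}, {"jaw": 0.01, "dx": 0, "dy": 0, "dz": 0, "turn": 0}, {"jaw": 0.01, "dx": 0, "dy": 0, "dz": 0, "turn": 0}, {"jaw": 0.01, "dx": 0, "dy": 0, "dz": 0, "turn": 0}, {"jaw": 0.01, "dx": 0, "dy": 0, "dz": 0, "turn": 0}, {"jaw": 0.01, "dx": 0, "dy": 0, "dz": 0, "turn": 0}, {"jaw": 0.01, "dx": 0, "dy": 0, "dz": 0, "turn": 0}]' --force 20

```text
t: 7.4
position: [0.5521, 0.1363, 0.0701]
tcp_rot: [-0.087, 0.996, 0.0, 0.0]
contact_force: [-0.5, 4.7, -0.9]
gripper_width: 0.219
gripper_force: 20.0
```

Run:
```python
from fit import *
f=lambda a: cw(-.047+.053*np.cos(a+.21),0,.067+.053*np.sin(a+.21)-.008)
plan([f(a) for a in np.linspace(0,2.6,14)],pos=f(0))
plan([])
```

```text
t 7.4 pos [0.5524 0.1353 0.07  ] yang 100.01 tilt [0.    0.001] w 19.1 F [-0.5  4.7 -0.9] q7 1.53
[0.5524 0.1353 0.07  ] -> dx 0.0000 dy 0.0000 dz -0.0000
[0.5492 0.1348 0.0801] -> dx 0.0032 dy 0.0000 dz -0.0101
[0.5441 0.1339 0.0894] -> dx 0.0052 dy 0.0000 dz -0.0092
[0.5373 0.1327 0.0974] -> dx 0.0069 dy 0.0000 dz -0.0080
[0.5291 0.1312 0.1039] -> dx 0.0084 dy 0.0000 dz -0.0065
[0.5197 0.1296 0.1086] -> dx 0.0095 dy 0.0000 dz -0.0047
[0.5097 0.1278 0.1113] -> dx 0.0102 dy 0.0000 dz -0.0027
[0.4993 0.126  0.112 ] -> dx 0.0106 dy 0.0000 dz -0.0006
[0.4889 0.1242 0.1105] -> dx 0.0105 dy 0.0000 dz 0.0015
[0.4791 0.1225 0.107 ] -> dx 0.0100 dy 0.0000 dz 0.0035
[0.4702 0.1209 0.1015] -> dx 0.0091 dy 0.0000 dz 0.0054
[0.4625 0.1195 0.0944] -> dx 0.0078 dy 0.0000 dz 0.0071
[0.4563 0.1185 0.0859] -> dx 0.0062 dy 0.0000 dz 0.0085
[0.452  0.1177 0.0763] -> dx 0.0044 dy 0.0000 dz 0.0096
t 7.4 pos [0.5521 0.1363 0.0701] yang 100.01 tilt [0.    0.001] w 19.1 F [-0.5  4.7 -0.9] q7 1.53
```

Emit:
drive_tool --commands '[{"jaw": 0.01, "dx": 0.0032, "dy": 0, "dz": -0.0101, "turn": 0}, {"jaw": 0.01, "dx": 0.0052, "dy": 0, "dz": -0.0092, "turn": 0}, {"jaw": 0.01, "dx": 0.0069, "dy": 0, "dz": -0.008, "turn": 0}, {"jaw": 0.01, "dx": 0.0084, "dy": 0, "dz": -0.0065, "turn": 0}, {"jaw": 0.01, "dx": 0.0095, "dy": 0, "dz": -0.0047, "turn": 0}, {"jaw": 0.01, "dx": 0.0102, "dy": 0, "dz": -0.0027, "turn": 0}, {"jaw": 0.01, "dx": 0.0106, "dy": 0, "dz": -0.0006, "turn": 0}, {"jaw": 0.01, "dx": 0.0105, "dy": 0, "dz": 0.0015, "turn": 0}, {"jaw": 0.01, "dx": 0.01, "dy": 0, "dz": 0.0035, "turn": 0}, {"jaw": 0.01, "dx": 0.0091, "dy": 0, "dz": 0.0054, "turn": 0}]'

```text
t: 8.65
position: [0.4711, 0.1219, 0.1029]
tcp_rot: [-0.087, 0.996, 0.001, 0.002]
contact_force: [1.4, 5.6, 1.2]
gripper_width: 0.226
gripper_force: 20.0
```

Emit:
drive_tool --commands '[{"jaw": 0.01, "dx": 0.0078, "dy": 0, "dz": 0.0071, "turn": 0}, {"jaw": 0.01, "dx": 0.0062, "dy": 0, "dz": 0.0085, "turn": 0}, {"jaw": 0.01, "dx": 0.0044, "dy": 0, "dz": 0.0096, "turn": 0}, {"jaw": 0.01, "dx": 0, "dy": 0, "dz": 0, "turn": 0}, {"jaw": 0.01, "dx": 0, "dy": 0, "dz": 0, "turn": 0}, {"jaw": 0.01, "dx": 0, "dy": 0, "dz": 0, "turn": 0}, {"jaw": 0.045, "dx": 0, "dy": 0, "dz": 0, "turn": 0}, {"jaw": 0.045, "dx": 0, "dy": 0, "dz": 0, "turn": 0}, {"jaw": 0.045, "dx": 0, "dy": 0, "dz": 0, "turn": 0}, {"jaw": 0.045, "dx": 0, "dy": 0, "dz": 0, "turn": 0}]'

```text
t: 9.9
position: [0.4514, 0.1172, 0.0759]
tcp_rot: [-0.087, 0.996, -0.0, -0.0]
contact_force: [0.6, 0.2, 0.9]
gripper_width: 0.505
gripper_force: 0.0
```

Run:
```python
from fit import *
T=cw(-.059,-.074,.056); s=sense()['position']
plan([[s[0],s[1],.14],[T[0],T[1],.14],T])
im=save('side','s1.png')
b=im[:,:,::-1]; cv2.imwrite('pics/s1c.png',cv2.resize(b[180:270,270:390],(800,600),interpolation=cv2.INTER_CUBIC))
```

```text
t 9.9 pos [0.4514 0.1172 0.0759] yang 99.95 tilt [-0.001 -0.001] w 43.9 F [0.6 0.2 0.9] q7 1.45
[0.4514 0.1172 0.14  ] -> dx 0.0000 dy 0.0000 dz -0.0641
[0.5023 0.0514 0.14  ] -> dx -0.0387 dy -0.0736 dz -0.0000
[0.5023 0.0514 0.056 ] -> dx 0.0000 dy 0.0000 dz 0.0840
```

View pics/s1c.png

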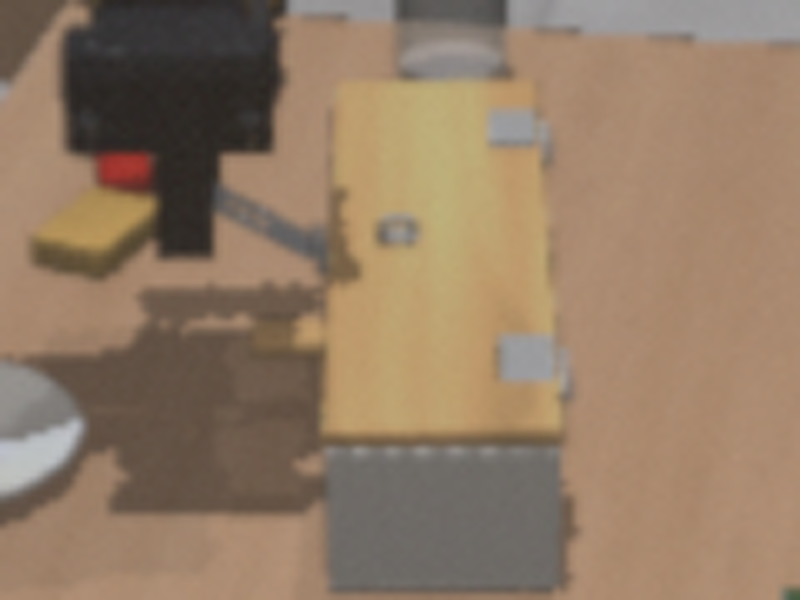

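Emit:
drive_tool --commands '[{"jaw": 0.045, "dx": 0, "dy": 0, "dz": -0.032, "turn": 0}, {"jaw": 0.045, "dx": 0, "dy": 0, "dz": -0.032, "turn": 0}, {"jaw": 0.045, "dx": -0.02, "dy": -0.037, "dz": 0, "turn": 0}, {"jaw": 0.045, "dx": -0.019, "dy": -0.037, "dz": 0, "turn": 0}, {"jaw": 0.045, "dx": 0, "dy": 0, "dz": 0.02, "turn": 0}, {"jaw": 0.045, "dx": 0, "dy": 0, "dz": 0.02, "turn": 0}, {"jaw": 0.045, "dx": 0, "dy": 0, "dz": 0.02, "turn": 0}, {"jaw": 0.045, "dx": 0, "dy": 0, "dz": 0.01, "turn": 0}, {"jaw": 0.045, "dx": 0, "dy": 0, "dz": 0, "turn": 0}, {"jaw": 0.045, "dx": 0, "dy": 0, "dz": 0, "turn": 0}]'

```text
t: 11.2
position: [0.5036, 0.0518, 0.071]
tcp_rot: [-0.087, 0.996, 0.0, 0.001]
contact_force: [-0.1, 0.3, 1.0]
gripper_width: 0.517
gripper_force: 0.0
```

Run:
```python
from fit import *
T=cw(-.059,-.074,.056)
plan([T])
f=lambda a: cw(.043-.102*np.cos(a+.02),-.074,.062+.102*np.sin(a+.02)-.008)
plan([f(a) for a in np.linspace(0,2.0,17)],pos=f(0))
```

```text
t 11.2 pos [0.5036 0.0518 0.071 ] yang 99.98 tilt [0.001 0.   ] w 45.0 F [-0.1  0.3  1. ] q7 1.65
[0.5023 0.0514 0.056 ] -> dx 0.0013 dy -0.0002 dz 0.0150
t 11.2 pos [0.5023 0.0514 0.056 ] yang 99.98 tilt [0.001 0.   ] w 45.0 F [-0.1  0.3  1. ] q7 1.65
[0.5023 0.0514 0.056 ] -> dx 0.0000 dy 0.0000 dz -0.0000
[0.5034 0.0516 0.0687] -> dx -0.0010 dy -0.0000 dz -0.0127
[0.5059 0.052  0.0812] -> dx -0.0026 dy -0.0000 dz -0.0125
[0.51   0.0528 0.0933] -> dx -0.0042 dy -0.0000 dz -0.0120
[0.5156 0.0537 0.1047] -> dx -0.0056 dy -0.0000 dz -0.0114
[0.5225 0.055  0.1153] -> dx -0.0070 dy -0.0000 dz -0.0106
[0.5306 0.0564 0.125 ] -> dx -0.0083 dy -0.0000 dz -0.0097
[0.5399 0.058  0.1336] -> dx -0.0094 dy -0.0000 dz -0.0086
[0.5502 0.0598 0.1409] -> dx -0.0104 dy -0.0000 dz -0.0073
[0.5613 0.0618 0.1469] -> dx -0.0113 dy -0.0000 dz -0.0060
[0.573  0.0638 0.1514] -> dx -0.0119 dy -0.0000 dz -0.0045
[0.5852 0.066  0.1544] -> dx -0.0124 dy -0.0000 dz -0.0030
[0.5977 0.0682 0.1559] -> dx -0.0127 dy -0.0000 dz -0.0014
[0.6102 0.0704 0.1557] -> dx -0.0127 dy -0.0000 dz 0.0001
[0.6226 0.0726 0.154 ] -> dx -0.0126 dy -0.0000 dz 0.0017
[0.6348 0.0747 0.1507] -> dx -0.0123 dy -0.0000 dz 0.0033
[0.6464 0.0767 0.1459] -> dx -0.0118 dy -0.0000 dz 0.0048
```

Emit:
drive_tool --commands '[{"jaw": 0.045, "dx": 0.001, "dy": 0, "dz": 0.01, "turn": 0}, {"jaw": 0.045, "dx": 0, "dy": 0, "dz": 0.004, "turn": 0}, {"jaw": 0.01, "dx": 0, "dy": 0, "dz": 0, "turn": 0}, {"jaw": 0.01, "dx": 0, "dy": 0, "dz": 0, "turn": 0}, {"jaw": 0.01, "dx": 0, "dy": 0, "dz": 0, "turn": 0}, {"jaw": 0.01, "dx": 0, "dy": 0, "dz": 0, "turn": 0}, {"jaw": 0.01, "dx": 0, "dy": 0, "dz": 0, "turn": 0}, {"jaw": 0.01, "dx": 0, "dy": 0, "dz": 0, "turn": 0}, {"jaw": 0.01, "dx": 0, "dy": 0, "dz": 0, "turn": 0}, {"jaw": 0.01, "dx": 0, "dy": 0, "dz": 0, "turn": 0}]' --force 25

```text
t: 12.45
position: [0.5021, 0.0516, 0.0564]
tcp_rot: [-0.087, 0.996, 0.0, 0.0]
contact_force: [0.5, 0.0, 1.6]
gripper_width: 0.228
gripper_force: 25.0
```

Emit:
drive_tool --commands '[{"jaw": 0.01, "dx": -0.001, "dy": 0, "dz": -0.0127, "turn": 0}, {"jaw": 0.01, "dx": -0.0026, "dy": 0, "dz": -0.0125, "turn": 0}, {"jaw": 0.01, "dx": -0.0042, "dy": 0, "dz": -0.012, "turn": 0}, {"jaw": 0.01, "dx": -0.0056, "dy": 0, "dz": -0.0114, "turn": 0}, {"jaw": 0.01, "dx": -0.007, "dy": 0, "dz": -0.0106, "turn": 0}, {"jaw": 0.01, "dx": -0.0083, "dy": 0, "dz": -0.0097, "turn": 0}, {"jaw": 0.01, "dx": -0.0094, "dy": 0, "dz": -0.0086, "turn": 0}, {"jaw": 0.01, "dx": -0.0104, "dy": 0, "dz": -0.0073, "turn": 0}, {"jaw": 0.01, "dx": -0.0113, "dy": 0, "dz": -0.006, "turn": 0}, {"jaw": 0.01, "dx": -0.0119, "dy": 0, "dz": -0.0045, "turn": 0}]'

```text
t: 13.7
position: [0.5733, 0.0642, 0.152]
tcp_rot: [-0.087, 0.996, 0.0, -0.0]
contact_force: [-2.3, 0.1, -2.8]
gripper_width: 0.224
gripper_force: 25.0
```

Emit:
drive_tool --commands '[{"jaw": 0.01, "dx": -0.0124, "dy": 0, "dz": -0.003, "turn": 0}, {"jaw": 0.01, "dx": -0.0127, "dy": 0, "dz": -0.0014, "turn": 0}, {"jaw": 0.01, "dx": -0.0127, "dy": 0, "dz": 0.0001, "turn": 0}, {"jaw": 0.01, "dx": -0.0126, "dy": 0, "dz": 0.0017, "turn": 0}, {"jaw": 0.01, "dx": -0.0123, "dy": 0, "dz": 0.0033, "turn": 0}, {"jaw": 0.01, "dx": -0.008, "dy": 0, "dz": 0.003, "turn": 0}, {"jaw": 0.01, "dx": 0, "dy": 0, "dz": 0, "turn": 0}, {"jaw": 0.01, "dx": 0, "dy": 0, "dz": 0, "turn": 0}, {"jaw": 0.045, "dx": 0, "dy": 0, "dz": 0, "turn": 0}, {"jaw": 0.045, "dx": 0, "dy": 0, "dz": 0, "turn": 0}]'

```text
t: 14.95
position: [0.6415, 0.0756, 0.1468]
tcp_rot: [-0.087, 0.996, -0.0, -0.001]
contact_force: [-0.6, 0.1, 0.4]
gripper_width: 0.373
gripper_force: 0.0
```

Emit:
drive_tool --commands '[{"jaw": 0.045, "dx": 0, "dy": 0, "dz": 0, "turn": 0}, {"jaw": 0.045, "dx": 0, "dy": 0, "dz": -0.03, "turn": 0}, {"jaw": 0.045, "dx": 0, "dy": 0, "dz": -0.03, "turn": 0}, {"jaw": 0.045, "dx": 0, "dy": 0, "dz": -0.03, "turn": 0}, {"jaw": 0.045, "dx": 0, "dy": -0.05, "dz": 0, "turn": 0}, {"jaw": 0.045, "dx": 0, "dy": -0.05, "dz": 0, "turn": 0}, {"jaw": 0.045, "dx": 0, "dy": -0.05, "dz": 0, "turn": 0}, {"jaw": 0.045, "dx": 0, "dy": -0.05, "dz": 0, "turn": 0}, {"jaw": 0.045, "dx": 0, "dy": 0, "dz": 0, "turn": 0}, {"jaw": 0.045, "dx": 0, "dy": 0, "dz": 0, "turn": 0}]'

```text
t: 16.2
position: [0.6767, -0.1202, 0.2374]
tcp_rot: [-0.087, 0.996, 0.001, -0.0]
contact_force: [-0.3, 0.1, 0.5]
gripper_width: 0.518
gripper_force: 0.0
```

Run:
```python
from fit import *
plan([])
a=save('side','s2.png')[:,:,::-1]; b=save('top','t2.png')[:,:,::-1]
cv2.imwrite('pics/c3.png',np.hstack([cv2.resize(b[185:275,175:320],(480,298*1),interpolation=cv2.INTER_CUBIC),cv2.resize(a[175:275,290:395],(313,298),interpolation=cv2.INTER_CUBIC)]))
for c in ('side','top'):
    get_image(c); print(c,[(np.round(r['at'],3).tolist(),round(r['confidence'],2)) for r in find_in(c,'pot_5')])
```

```text
t 16.2 pos [ 0.6767 -0.1202  0.2374] yang 99.97 tilt [-0.001  0.001] w 45.0 F [-0.3  0.1  0.5] q7 2.01
side [([0.516, -0.31, 0.132], 0.88), ([0.627, -0.318, 0.033], 0.78), ([0.528, -0.337, 0.068], 0.61), ([0.604, -0.42, 0.034], 0.58), ([0.525, -0.337, 0.03], 0.56), ([0.531, -0.336, 0.087], 0.56), ([0.53, -0.332, 0.11], 0.52)]
top [([0.526, -0.322, 0.116], 0.92), ([0.632, -0.314, 0.024], 0.61), ([0.605, -0.425, 0.027], 0.61), ([0.502, -0.292, 0.09], 0.41)]
```

View pics/c3.png

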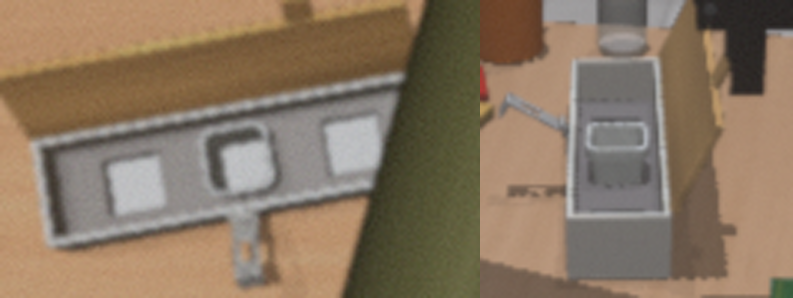

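```bash
cat > stk.py <<'E'
from fit import *
from scipy.optimize import linear_sum_assignment as lsa
def stack(cams,ztop,guess):
    """fit top rim square of the stack in the top view from the silhouette outline"""
    h=.027;R=[[h,h,ztop],[h,-h,ztop],[-h,-h,ztop],[-h,h,ztop]]
    get_image('top'); g=proj('top',[guess[0],guess[1],ztop])[0]
    ss=[s['region'] for s in silhouettes('top','pot_5')]
    ss=[m for m in ss if m.sum()>250 and m.sum()<900]
    m=min(ss,key=lambda m:np.linalg.norm(np.argwhere(m).mean(0)[::-1]-g))
    ys,xs=np.nonzero(m); r=cv2.minAreaRect(np.stack([xs,ys],1).astype(np.float32)); bx=cv2.boxPoints(r)
    pr=proj('top',tow(guess,R));j=lsa(np.linalg.norm(pr[:,None]-bx[None],axis=2))[1]
    p,f=fit([('top',R,bx[j])],guess); print('top',np.round(p,4),round(float(f@f),1),m.sum(),np.round(r[1],1)); return p
E
python3 - <<'E'
from stk import *
p=stack(0,.136,[.5213,-.313,-.5035])
get_image('top');p=stack(0,.136,[.5213,-.313,-.5035])
plan([[.5213,-.313,.2374],[.5213,-.313,.16],[.5213,-.313,.120]],yang=61.15)
E
```

```text
top [ 0.5203 -0.313  -0.4423] 0.4 512 [23.5 22.9]
top [ 0.5199 -0.3128 -0.4876] 0.2 507 [22.8 22.8]
t 16.75 pos [ 0.6769 -0.1206  0.2379] yang 100.0 tilt [0. 0.] w 45.2 F [ 0.5 -0.2 -0.5] q7 2.01
turn 0.678 rows/10deg
[ 0.5213 -0.313   0.2374] -> dx 0.0434 dy -0.2436 dz 0.0005
[ 0.5213 -0.313   0.16  ] -> dx 0.0000 dy 0.0000 dz 0.0774
[ 0.5213 -0.313   0.12  ] -> dx 0.0000 dy 0.0000 dz 0.0400
```

Emit:
drive_tool --commands '[{"jaw": 0.082, "dx": 0, "dy": 0, "dz": 0, "turn": 0.17}, {"jaw": 0.082, "dx": 0, "dy": 0, "dz": 0, "turn": 0.17}, {"jaw": 0.082, "dx": 0, "dy": 0, "dz": 0, "turn": 0.17}, {"jaw": 0.082, "dx": 0, "dy": 0, "dz": 0, "turn": 0.168}, {"jaw": 0.082, "dx": 0.0087, "dy": -0.0487, "dz": 0, "turn": 0}, {"jaw": 0.082, "dx": 0.0087, "dy": -0.0487, "dz": 0, "turn": 0}, {"jaw": 0.082, "dx": 0.0087, "dy": -0.0487, "dz": 0, "turn": 0}, {"jaw": 0.082, "dx": 0.0087, "dy": -0.0487, "dz": 0, "turn": 0}, {"jaw": 0.082, "dx": 0.0087, "dy": -0.0487, "dz": 0, "turn": 0}, {"jaw": 0.082, "dx": 0, "dy": 0, "dz": 0.04, "turn": 0}]'

```text
t: 18.0
position: [0.5193, -0.3198, 0.2015]
tcp_rot: [0.254, 0.967, -0.002, 0.004]
contact_force: [0.8, 0.3, -0.8]
gripper_width: 0.941
gripper_force: 0.0
```

Emit:
drive_tool --commands '[{"jaw": 0.082, "dx": 0, "dy": 0, "dz": 0.02, "turn": 0}, {"jaw": 0.082, "dx": 0, "dy": 0, "dz": 0, "turn": 0}, {"jaw": 0.082, "dx": 0, "dy": 0, "dz": 0, "turn": 0}, {"jaw": 0.082, "dx": 0, "dy": 0, "dz": 0, "turn": 0}, {"jaw": 0.082, "dx": 0, "dy": 0, "dz": 0, "turn": 0}, {"jaw": 0.082, "dx": 0, "dy": 0, "dz": 0, "turn": 0}, {"jaw": 0.082, "dx": 0, "dy": 0, "dz": 0, "turn": 0}, {"jaw": 0.082, "dx": 0, "dy": 0, "dz": 0, "turn": 0}, {"jaw": 0.082, "dx": 0, "dy": 0, "dz": 0, "turn": 0}, {"jaw": 0.082, "dx": 0, "dy": 0, "dz": 0, "turn": 0}]'

```text
t: 19.25
position: [0.5212, -0.313, 0.1778]
tcp_rot: [0.249, 0.968, 0.0, -0.0]
contact_force: [-1.1, -0.5, -1.0]
gripper_width: 0.942
gripper_force: 0.0
```

Run:
```python
from fit import *
plan([[.521,-.313,.16],[.521,-.313,.120]],yang=61.5)
b=save('top','t3.png')[:,:,::-1]
z=cv2.resize(b[195:275,175:320],None,fx=5.5,fy=5.5,interpolation=cv2.INTER_CUBIC); cv2.imwrite('pics/c4.png',z); print(z.shape)
for n,P in (('p1',cw(0,.088,.006)),('p2rim',cw(0,0,.054)),('p3',cw(0,-.088,.006))):
    print(n,np.round(P,4),(proj('top',P)[0]-[175,195]+.5)*5.5-.5)
```

```text
t 19.25 pos [ 0.5212 -0.313   0.1778] yang 61.13 tilt [0. 0.] w 82.0 F [-1.1 -0.5 -1. ] q7 1.72
turn -0.0064 rows/10deg
[ 0.521 -0.313  0.16 ] -> dx 0.0002 dy -0.0001 dz 0.0178
[ 0.521 -0.313  0.12 ] -> dx 0.0000 dy 0.0000 dz 0.0400
(440, 798, 3)
p1 [0.5324 0.2212 0.006 ] [232.2685832  253.34576515]
p2rim [0.5476 0.1345 0.054 ] [395.03937261 207.94767678]
p3 [0.5628 0.0478 0.006 ] [591.63265589 187.44552924]
```

View pics/c4.png

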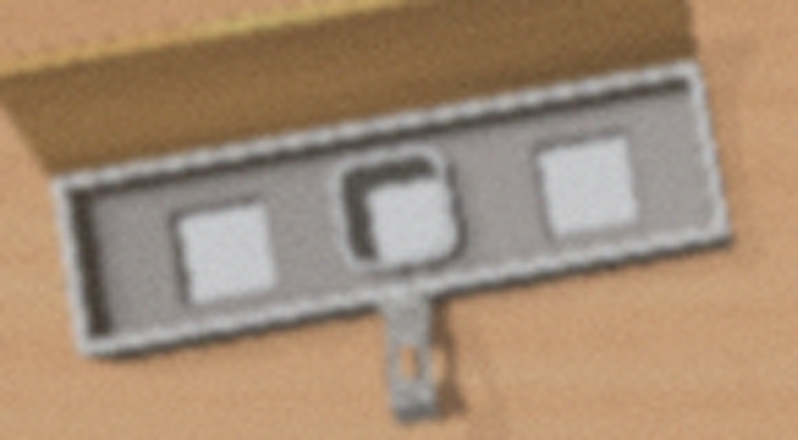

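```bash
cat > pk.py <<'E'
from fit import *
b=cv2.imread('pics/t3.png'); g=b.min(axis=2).astype(np.uint8)
big=cv2.resize(g[195:275,175:320],None,fx=8,fy=8,interpolation=cv2.INTER_CUBIC); big=cv2.GaussianBlur(big,(0,0),5)
un=lambda P:(np.array(P)+.5)/8-.5+[175,195]
res=[]
for n,ly in (('p1',.088),('p3',-.088)):
    c=((proj('top',cw(0,ly,.006))[0]-[175,195]+.5)*8-.5).astype(int)
    w=big[c[1]-90:c[1]+90,c[0]-90:c[0]+90]; 
    hi=np.percentile(w[60:120,60:120],50); lo=np.percentile(w,15); 
    m=(w>(hi+lo)/2).astype(np.uint8); k,lab,st,ce=cv2.connectedComponentsWithStats(m); i=lab[90,90]
    ys,xs=np.nonzero(lab==i); r=cv2.minAreaRect(np.stack([xs,ys],1).astype(np.float32))
    px=un(np.array(r[0])+c-90); P=atz('top',px,.006)
    print(n,hi,lo,np.round(r[1],1)/8/443*1171,r[2],'floor vis centre',np.round(P,4),'pred',np.round(cw(0,ly,.006),4)); res.append(P)
d=res[0]-res[1]; print('yaw',np.arctan2(-d[0],d[1]),'dist',np.hypot(*d[:2]),'mid',(res[0]+res[1])/2)
E
python3 pk.py
```

```text
p1 198.0 132.0 [40.9717833  40.93874153] 80.13418579101562 floor vis centre [0.5322 0.2226 0.006 ] pred [0.5324 0.2212 0.006 ]
p3 198.0 142.0 [40.2118228  41.56653499] 79.69515228271484 floor vis centre [0.563  0.0491 0.006 ] pred [0.5628 0.0478 0.006 ]
yaw 0.17574119875321112 dist 0.17628365405575644 mid [0.54762974 0.13584177 0.006     ]
```

Emit:
drive_tool --commands '[{"jaw": 0.082, "dx": 0, "dy": 0, "dz": 0.02, "turn": 0}, {"jaw": 0.082, "dx": 0, "dy": 0, "dz": 0.02, "turn": 0}, {"jaw": 0.082, "dx": 0, "dy": 0, "dz": 0.015, "turn": 0}, {"jaw": 0.082, "dx": 0, "dy": 0, "dz": 0, "turn": 0}, {"jaw": 0.082, "dx": 0, "dy": 0, "dz": 0, "turn": 0}, {"jaw": 0.082, "dx": 0, "dy": 0, "dz": 0, "turn": 0}, {"jaw": 0.082, "dx": 0, "dy": 0, "dz": 0, "turn": 0}, {"jaw": 0.082, "dx": 0, "dy": 0, "dz": 0, "turn": 0}, {"jaw": 0.082, "dx": 0, "dy": 0, "dz": 0, "turn": 0}, {"jaw": 0.082, "dx": 0, "dy": 0, "dz": 0, "turn": 0}]'

```text
t: 20.55
position: [0.5213, -0.313, 0.1229]
tcp_rot: [0.249, 0.968, 0.0, 0.0]
contact_force: [0.3, -0.1, 0.2]
gripper_width: 0.944
gripper_force: 0.0
```

Emit:
drive_tool --commands '[{"jaw": 0.082, "dx": 0, "dy": 0, "dz": 0.002, "turn": 0}, {"jaw": 0.04, "dx": 0, "dy": 0, "dz": 0, "turn": 0}, {"jaw": 0.04, "dx": 0, "dy": 0, "dz": 0, "turn": 0}, {"jaw": 0.04, "dx": 0, "dy": 0, "dz": 0, "turn": 0}, {"jaw": 0.04, "dx": 0, "dy": 0, "dz": 0, "turn": 0}, {"jaw": 0.04, "dx": 0, "dy": 0, "dz": 0, "turn": 0}, {"jaw": 0.04, "dx": 0, "dy": 0, "dz": 0, "turn": 0}, {"jaw": 0.04, "dx": 0, "dy": 0, "dz": 0, "turn": 0}, {"jaw": 0.04, "dx": 0, "dy": 0, "dz": 0, "turn": 0}, {"jaw": 0.04, "dx": 0, "dy": 0, "dz": 0, "turn": 0}]' --force 20

```text
t: 21.8
position: [0.5212, -0.3132, 0.1209]
tcp_rot: [0.249, 0.968, -0.0, 0.0]
contact_force: [-0.7, -0.9, 1.0]
gripper_width: 0.618
gripper_force: 19.8
```

```bash
sed -i 's/^CASE=.*/CASE=[.5474,.1350,.175]/' fit.py
python3 - <<'E'
from fit import *
plan([])
E
```

```text
t 21.8 pos [ 0.5212 -0.3132  0.1209] yang 61.13 tilt [ 0. -0.] w 53.8 F [-0.7 -0.9  1. ] q7 1.74
```

Emit:
drive_tool --commands '[{"jaw": 0.04, "dx": 0, "dy": 0, "dz": -0.004, "turn": 0}, {"jaw": 0.04, "dx": 0, "dy": 0, "dz": -0.006, "turn": 0}, {"jaw": 0.04, "dx": 0, "dy": 0, "dz": -0.008, "turn": 0}, {"jaw": 0.04, "dx": 0, "dy": 0, "dz": -0.008, "turn": 0}, {"jaw": 0.04, "dx": 0, "dy": 0, "dz": -0.01, "turn": 0}, {"jaw": 0.04, "dx": 0, "dy": 0, "dz": -0.012, "turn": 0}, {"jaw": 0.04, "dx": 0, "dy": 0, "dz": -0.015, "turn": 0}, {"jaw": 0.04, "dx": 0, "dy": 0, "dz": -0.017, "turn": 0}, {"jaw": 0.04, "dx": 0, "dy": 0, "dz": 0, "turn": 0}, {"jaw": 0.04, "dx": 0, "dy": 0, "dz": 0, "turn": 0}]'

```text
t: 23.05
position: [0.5211, -0.3128, 0.2006]
tcp_rot: [0.249, 0.968, 0.0, -0.0]
contact_force: [0.1, 0.5, -0.8]
gripper_width: 0.622
gripper_force: 19.8
```

Run:
```python
from fit import *
P=cw(0,-.088,.2)
plan([P,[P[0],P[1],.12],[P[0],P[1],.041]],yang=90+np.degrees(CASE[2]))
a=save('side','s4.png')[:,:,::-1]
cv2.imwrite('pics/c5.png',cv2.resize(a[210:370,220:380],(480,480),interpolation=cv2.INTER_CUBIC))
```

```text
t 23.05 pos [ 0.5211 -0.3128  0.2006] yang 61.14 tilt [-0.  0.] w 54.1 F [ 0.1  0.5 -0.8] q7 1.71
turn -0.6787 rows/10deg
[0.5627 0.0483 0.2   ] -> dx -0.1039 dy 0.3484 dz 0.0006
[0.5627 0.0483 0.12  ] -> dx 0.0000 dy 0.0000 dz 0.0800
[0.5627 0.0483 0.041 ] -> dx 0.0000 dy 0.0000 dz 0.0790
```

View pics/c5.png

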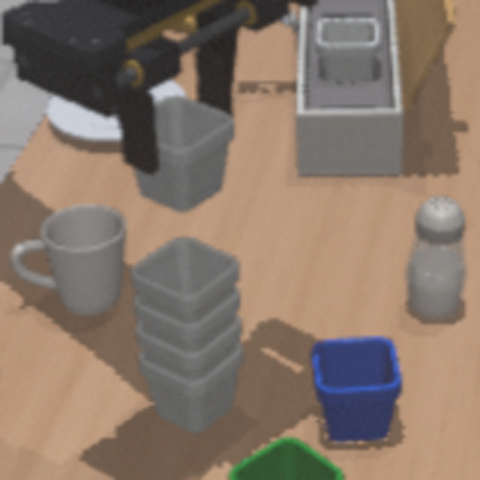

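Emit:
drive_tool --commands '[{"jaw": 0.04, "dx": 0.0172, "dy": 0.042, "dz": 0, "turn": 0}, {"jaw": 0.04, "dx": 0.0172, "dy": 0.042, "dz": 0, "turn": 0}, {"jaw": 0.04, "dx": 0.0172, "dy": 0.042, "dz": 0, "turn": 0}, {"jaw": 0.04, "dx": 0.0172, "dy": 0.042, "dz": 0, "turn": 0}, {"jaw": 0.04, "dx": 0.0172, "dy": 0.042, "dz": 0, "turn": 0}, {"jaw": 0.04, "dx": 0.0172, "dy": 0.042, "dz": 0, "turn": 0}, {"jaw": 0.04, "dx": 0.0172, "dy": 0.042, "dz": 0, "turn": 0}, {"jaw": 0.04, "dx": 0.0172, "dy": 0.042, "dz": 0, "turn": 0}, {"jaw": 0.04, "dx": 0, "dy": 0, "dz": 0, "turn": -0.17}, {"jaw": 0.04, "dx": 0, "dy": 0, "dz": 0, "turn": -0.17}]'

```text
t: 24.35
position: [0.5624, 0.0485, 0.1999]
tcp_rot: [0.078, 0.997, -0.0, -0.001]
contact_force: [-1.0, -1.3, -0.5]
gripper_width: 0.618
gripper_force: 19.8
```

Emit:
drive_tool --commands '[{"jaw": 0.04, "dx": 0, "dy": 0, "dz": 0, "turn": -0.17}, {"jaw": 0.04, "dx": 0, "dy": 0, "dz": 0, "turn": -0.169}, {"jaw": 0.04, "dx": 0, "dy": 0, "dz": 0.02, "turn": 0}, {"jaw": 0.04, "dx": 0, "dy": 0, "dz": 0.02, "turn": 0}, {"jaw": 0.04, "dx": 0, "dy": 0, "dz": 0.02, "turn": 0}, {"jaw": 0.04, "dx": 0, "dy": 0, "dz": 0, "turn": 0}, {"jaw": 0.04, "dx": 0, "dy": 0, "dz": 0, "turn": 0}, {"jaw": 0.04, "dx": 0, "dy": 0, "dz": 0, "turn": 0}, {"jaw": 0.04, "dx": 0, "dy": 0, "dz": 0, "turn": 0}, {"jaw": 0.04, "dx": 0, "dy": 0, "dz": 0, "turn": 0}]'

```text
t: 25.6
position: [0.5631, 0.0477, 0.1413]
tcp_rot: [-0.088, 0.996, 0.0, 0.0]
contact_force: [0.4, 0.2, -1.6]
gripper_width: 0.618
gripper_force: 19.8
```

Run:
```python
from fit import *
P=cw(0,-.088,.14)
plan([P,[P[0],P[1],.041]],yang=90+np.degrees(CASE[2]))
```

```text
t 25.6 pos [0.5631 0.0477 0.1413] yang 100.04 tilt [0.001 0.   ] w 53.7 F [ 0.4  0.2 -1.6] q7 1.68
turn 0.0003 rows/10deg
[0.5627 0.0483 0.14  ] -> dx 0.0003 dy 0.0007 dz 0.0013
[0.5627 0.0483 0.041 ] -> dx 0.0000 dy 0.0000 dz 0.0990
```

Emit:
drive_tool --commands '[{"jaw": 0.04, "dx": 0.0003, "dy": 0.0007, "dz": 0.02, "turn": 0}, {"jaw": 0.04, "dx": 0, "dy": 0, "dz": 0.02, "turn": 0}, {"jaw": 0.04, "dx": 0, "dy": 0, "dz": 0.02, "turn": 0}, {"jaw": 0.04, "dx": 0, "dy": 0, "dz": 0.015, "turn": 0}, {"jaw": 0.04, "dx": 0, "dy": 0, "dz": 0.01, "turn": 0}, {"jaw": 0.04, "dx": 0, "dy": 0, "dz": 0.006, "turn": 0}, {"jaw": 0.04, "dx": 0, "dy": 0, "dz": 0.004, "turn": 0}, {"jaw": 0.04, "dx": 0, "dy": 0, "dz": 0, "turn": 0}, {"jaw": 0.04, "dx": 0, "dy": 0, "dz": 0, "turn": 0}, {"jaw": 0.04, "dx": 0, "dy": 0, "dz": 0, "turn": 0}]'

```text
t: 26.85
position: [0.5628, 0.0484, 0.0463]
tcp_rot: [-0.088, 0.996, 0.0, 0.0]
contact_force: [-0.1, -0.3, -1.3]
gripper_width: 0.619
gripper_force: 19.8
```

Run:
```python
from fit import *
P=cw(0,-.088,.039)
plan([P],yang=90+np.degrees(CASE[2]))
```

```text
t 26.85 pos [0.5628 0.0484 0.0463] yang 100.04 tilt [0.001 0.   ] w 53.9 F [-0.1 -0.3 -1.3] q7 1.72
turn 0.0002 rows/10deg
[0.5627 0.0483 0.039 ] -> dx 0.0001 dy -0.0001 dz 0.0073
```

Emit:
drive_tool --commands '[{"jaw": 0.04, "dx": 0, "dy": 0, "dz": 0.003, "turn": 0}, {"jaw": 0.04, "dx": 0, "dy": 0, "dz": 0.002, "turn": 0}, {"jaw": 0.04, "dx": 0, "dy": 0, "dz": 0.002, "turn": 0}, {"jaw": 0.04, "dx": 0, "dy": 0, "dz": 0.001, "turn": 0}, {"jaw": 0.04, "dx": 0, "dy": 0, "dz": 0, "turn": 0}, {"jaw": 0.04, "dx": 0, "dy": 0, "dz": 0, "turn": 0}, {"jaw": 0.04, "dx": 0, "dy": 0, "dz": 0, "turn": 0}, {"jaw": 0.04, "dx": 0, "dy": 0, "dz": 0, "turn": 0}, {"jaw": 0.04, "dx": 0, "dy": 0, "dz": 0, "turn": 0}, {"jaw": 0.04, "dx": 0, "dy": 0, "dz": 0, "turn": 0}]'

```text
t: 28.1
position: [0.5625, 0.0489, 0.0385]
tcp_rot: [-0.088, 0.996, 0.0, 0.0]
contact_force: [-1.7, 1.7, 5.7]
gripper_width: 0.621
gripper_force: 19.8
```

Emit:
drive_tool --commands '[{"jaw": 0.07, "dx": 0, "dy": 0, "dz": 0, "turn": 0}, {"jaw": 0.07, "dx": 0, "dy": 0, "dz": 0, "turn": 0}, {"jaw": 0.07, "dx": 0, "dy": 0, "dz": 0, "turn": 0}, {"jaw": 0.07, "dx": 0, "dy": 0, "dz": -0.02, "turn": 0}, {"jaw": 0.07, "dx": 0, "dy": 0, "dz": -0.03, "turn": 0}, {"jaw": 0.07, "dx": 0, "dy": 0, "dz": -0.05, "turn": 0}, {"jaw": 0.07, "dx": 0, "dy": 0, "dz": -0.05, "turn": 0}, {"jaw": 0.08, "dx": 0, "dy": 0, "dz": -0.04, "turn": 0}, {"jaw": 0.08, "dx": 0, "dy": 0, "dz": 0, "turn": 0.17}, {"jaw": 0.08, "dx": 0, "dy": 0, "dz": 0, "turn": 0.17}]'

```text
t: 29.35
position: [0.5628, 0.048, 0.2285]
tcp_rot: [0.085, 0.996, 0.0, 0.001]
contact_force: [-0.0, -0.6, -0.1]
gripper_width: 0.913
gripper_force: 0.0
```

Run:
```python
from stk import *
p=stack(0,.114,[.5213,-.313,-.5035]); p2=stack(0,.114,[.5213,-.313,-.5035])
plan([[.521,-.313,.225],[.521,-.313,.15]],yang=61.3)
for c in ('top','side'):
    print(c,[(np.round(r['at'],3).tolist(),round(r['confidence'],2)) for r in find_in(c,'pot_5')])
```

```text
top [ 0.5203 -0.3126 -0.4873] 1.4 458 [21.5 21.9]
top [ 0.52   -0.3119 -0.4873] 4.7 417 [21.  20.6]
t 29.55 pos [0.5624 0.0481 0.2276] yang 80.73 tilt [-0. -0.] w 80.0 F [ 0.5 -0.3 -0.3] q7 1.33
turn 0.3392 rows/10deg
[ 0.521 -0.313  0.225] -> dx -0.1371 dy -0.3367 dz 0.0026
[ 0.521 -0.313  0.15 ] -> dx 0.0000 dy 0.0000 dz 0.0750
top [([0.526, -0.32, 0.09], 0.95), ([0.63, -0.315, 0.025], 0.89), ([0.606, -0.424, 0.028], 0.72), ([0.554, 0.052, 0.012], 0.62), ([0.508, -0.294, 0.045], 0.38)]
side [([0.627, -0.318, 0.037], 0.97), ([0.604, -0.419, 0.034], 0.94), ([0.524, -0.338, 0.064], 0.81), ([0.518, -0.309, 0.102], 0.7), ([0.527, -0.338, 0.087], 0.65), ([0.527, -0.324, 0.202], 0.63), ([0.527, -0.334, 0.033], 0.61)]
```

Emit:
drive_tool --commands '[{"jaw": 0.082, "dx": 0, "dy": 0, "dz": 0, "turn": 0.17}, {"jaw": 0.082, "dx": 0, "dy": 0, "dz": 0, "turn": 0.169}, {"jaw": 0.082, "dx": -0.01714, "dy": -0.0421, "dz": 0, "turn": 0}, {"jaw": 0.082, "dx": -0.01714, "dy": -0.0421, "dz": 0, "turn": 0}, {"jaw": 0.082, "dx": -0.01714, "dy": -0.0421, "dz": 0, "turn": 0}, {"jaw": 0.082, "dx": -0.01714, "dy": -0.0421, "dz": 0, "turn": 0}, {"jaw": 0.082, "dx": -0.01714, "dy": -0.0421, "dz": 0, "turn": 0}, {"jaw": 0.082, "dx": -0.01714, "dy": -0.0421, "dz": 0, "turn": 0}, {"jaw": 0.082, "dx": -0.01714, "dy": -0.0421, "dz": 0, "turn": 0}, {"jaw": 0.082, "dx": -0.01714, "dy": -0.0421, "dz": 0, "turn": 0}]'

```text
t: 30.9
position: [0.5198, -0.3141, 0.2278]
tcp_rot: [0.248, 0.969, 0.0, 0.0]
contact_force: [0.4, -0.1, -0.7]
gripper_width: 0.947
gripper_force: 0.0
```

Emit:
drive_tool --commands '[{"jaw": 0.082, "dx": 0, "dy": 0, "dz": 0.025, "turn": 0}, {"jaw": 0.082, "dx": 0, "dy": 0, "dz": 0.025, "turn": 0}, {"jaw": 0.082, "dx": 0, "dy": 0, "dz": 0.025, "turn": 0}, {"jaw": 0.082, "dx": 0, "dy": 0, "dz": 0, "turn": 0}, {"jaw": 0.082, "dx": 0, "dy": 0, "dz": 0, "turn": 0}, {"jaw": 0.082, "dx": 0, "dy": 0, "dz": 0, "turn": 0}, {"jaw": 0.082, "dx": 0, "dy": 0, "dz": 0, "turn": 0}, {"jaw": 0.082, "dx": 0, "dy": 0, "dz": 0, "turn": 0}, {"jaw": 0.082, "dx": 0, "dy": 0, "dz": 0, "turn": 0}, {"jaw": 0.082, "dx": 0, "dy": 0, "dz": 0, "turn": 0}]'

```text
t: 32.15
position: [0.52, -0.3128, 0.1529]
tcp_rot: [0.249, 0.968, 0.0, 0.0]
contact_force: [0.1, -0.5, -0.2]
gripper_width: 0.94
gripper_force: 0.0
```

Run:
```python
from fit import *
plan([[.521,-.313,.15],[.521,-.313,.0985]],yang=61.3)
a=save('side','s5.png')[:,:,::-1];b=save('top','t5.png')[:,:,::-1]
cv2.imwrite('pics/c6.png',np.hstack([cv2.resize(a[240:370,240:370],(300,300),interpolation=cv2.INTER_CUBIC),cv2.resize(b[195:275,175:320],(500,300),interpolation=cv2.INTER_CUBIC)]))
```

```text
t 32.15 pos [ 0.52   -0.3128  0.1529] yang 61.14 tilt [0. 0.] w 81.8 F [ 0.1 -0.5 -0.2] q7 1.73
turn -0.0029 rows/10deg
[ 0.521 -0.313  0.15 ] -> dx -0.0010 dy 0.0003 dz 0.0029
[ 0.521  -0.313   0.0985] -> dx 0.0000 dy 0.0000 dz 0.0515
```

View pics/c6.png

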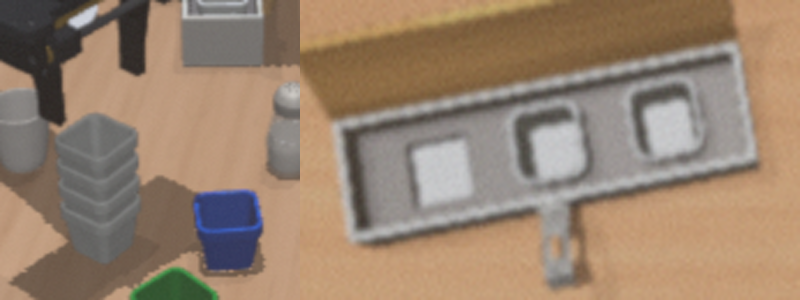

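Emit:
drive_tool --commands '[{"jaw": 0.082, "dx": -0.001, "dy": 0, "dz": 0.02, "turn": 0}, {"jaw": 0.082, "dx": 0, "dy": 0, "dz": 0.02, "turn": 0}, {"jaw": 0.082, "dx": 0, "dy": 0, "dz": 0.014, "turn": 0}, {"jaw": 0.082, "dx": 0, "dy": 0, "dz": 0, "turn": 0}, {"jaw": 0.082, "dx": 0, "dy": 0, "dz": 0, "turn": 0}, {"jaw": 0.04, "dx": 0, "dy": 0, "dz": 0, "turn": 0}, {"jaw": 0.04, "dx": 0, "dy": 0, "dz": 0, "turn": 0}, {"jaw": 0.04, "dx": 0, "dy": 0, "dz": 0, "turn": 0}, {"jaw": 0.04, "dx": 0, "dy": 0, "dz": 0, "turn": 0}, {"jaw": 0.04, "dx": 0, "dy": 0, "dz": 0, "turn": 0}]'

```text
t: 33.5
position: [0.521, -0.3135, 0.0991]
tcp_rot: [0.249, 0.968, -0.0, 0.0]
contact_force: [-0.3, -0.8, 1.0]
gripper_width: 0.62
gripper_force: 19.9
```

Emit:
drive_tool --commands '[{"jaw": 0.04, "dx": 0, "dy": 0, "dz": 0, "turn": 0}, {"jaw": 0.04, "dx": 0, "dy": 0, "dz": 0, "turn": 0}, {"jaw": 0.04, "dx": 0, "dy": 0, "dz": -0.004, "turn": 0}, {"jaw": 0.04, "dx": 0, "dy": 0, "dz": -0.006, "turn": 0}, {"jaw": 0.04, "dx": 0, "dy": 0, "dz": -0.008, "turn": 0}, {"jaw": 0.04, "dx": 0, "dy": 0, "dz": -0.008, "turn": 0}, {"jaw": 0.04, "dx": 0, "dy": 0, "dz": -0.01, "turn": 0}, {"jaw": 0.04, "dx": 0, "dy": 0, "dz": -0.014, "turn": 0}, {"jaw": 0.04, "dx": 0, "dy": 0, "dz": -0.025, "turn": 0}, {"jaw": 0.04, "dx": 0, "dy": 0, "dz": -0.025, "turn": 0}]'

```text
t: 34.75
position: [0.5209, -0.3134, 0.2003]
tcp_rot: [0.249, 0.968, 0.0, 0.0]
contact_force: [0.6, -0.2, -1.1]
gripper_width: 0.622
gripper_force: 19.9
```

Run:
```python
from fit import *
P=cw(0,.088,.2)
plan([P])
print(cw(0,.088,.2))
a=save('side','s6.png')[:,:,::-1]
cv2.imwrite('pics/c7.png',cv2.resize(a[220:370,220:370],(450,450),interpolation=cv2.INTER_CUBIC))
```

```text
t 34.75 pos [ 0.5209 -0.3134  0.2003] yang 61.13 tilt [ 0. -0.] w 54.1 F [ 0.6 -0.2 -1.1] q7 1.72
[0.5321 0.2217 0.2   ] -> dx 0.2485 dy 0.4739 dz 0.0003
[0.53207848 0.22165594 0.2       ]
```

View pics/c7.png

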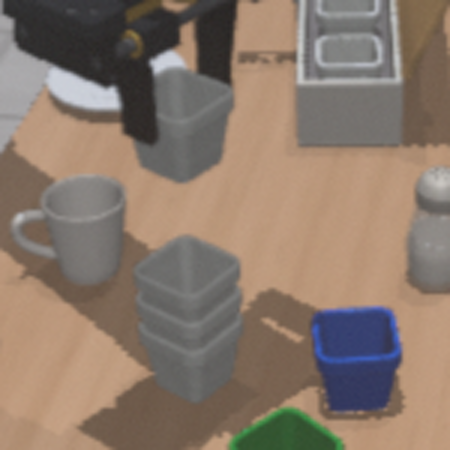

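Emit:
drive_tool --commands '[{"jaw": 0.04, "dx": 0.02485, "dy": 0.0474, "dz": 0, "turn": 0}, {"jaw": 0.04, "dx": 0.02485, "dy": 0.0474, "dz": 0, "turn": 0}, {"jaw": 0.04, "dx": 0.02485, "dy": 0.0474, "dz": 0, "turn": 0}, {"jaw": 0.04, "dx": 0.02485, "dy": 0.0474, "dz": 0, "turn": 0}, {"jaw": 0.04, "dx": 0.02485, "dy": 0.0474, "dz": 0, "turn": 0}, {"jaw": 0.04, "dx": 0.02485, "dy": 0.0474, "dz": 0, "turn": 0}, {"jaw": 0.04, "dx": 0.02485, "dy": 0.0474, "dz": 0, "turn": 0}, {"jaw": 0.04, "dx": 0.02485, "dy": 0.0474, "dz": 0, "turn": 0}, {"jaw": 0.04, "dx": 0.02485, "dy": 0.0474, "dz": 0, "turn": 0}, {"jaw": 0.04, "dx": 0.02485, "dy": 0.0474, "dz": 0, "turn": 0}]'

```text
t: 36.05
position: [0.5321, 0.2233, 0.1992]
tcp_rot: [0.249, 0.968, 0.0, 0.0]
contact_force: [0.3, 0.1, -0.2]
gripper_width: 0.619
gripper_force: 19.8
```

Emit:
drive_tool --commands '[{"jaw": 0.04, "dx": 0, "dy": 0, "dz": 0, "turn": -0.17}, {"jaw": 0.04, "dx": 0, "dy": 0, "dz": 0, "turn": -0.17}, {"jaw": 0.04, "dx": 0, "dy": 0, "dz": 0, "turn": -0.17}, {"jaw": 0.04, "dx": 0, "dy": 0, "dz": 0, "turn": -0.169}, {"jaw": 0.04, "dx": 0, "dy": 0, "dz": 0.02, "turn": 0}, {"jaw": 0.04, "dx": 0, "dy": 0, "dz": 0.02, "turn": 0}, {"jaw": 0.04, "dx": 0, "dy": 0, "dz": 0.02, "turn": 0}, {"jaw": 0.04, "dx": 0, "dy": 0, "dz": 0, "turn": 0}, {"jaw": 0.04, "dx": 0, "dy": 0, "dz": 0, "turn": 0}, {"jaw": 0.04, "dx": 0, "dy": 0, "dz": 0, "turn": 0}]'

```text
t: 37.3
position: [0.5328, 0.222, 0.1401]
tcp_rot: [-0.087, 0.996, 0.0, 0.001]
contact_force: [0.8, 0.1, -0.5]
gripper_width: 0.619
gripper_force: 19.9
```

Run:
```python
from fit import *
P=cw(0,.088,.14)
plan([P,[P[0],P[1],.039]],yang=90+np.degrees(CASE[2]))
```

```text
t 37.3 pos [0.5328 0.222  0.1401] yang 100.04 tilt [0.002 0.001] w 53.8 F [ 0.8  0.1 -0.5] q7 1.36
turn 0.0002 rows/10deg
[0.5321 0.2217 0.14  ] -> dx 0.0008 dy -0.0003 dz 0.0001
[0.5321 0.2217 0.039 ] -> dx 0.0000 dy 0.0000 dz 0.1010
```

Emit:
drive_tool --commands '[{"jaw": 0.04, "dx": 0.0005, "dy": 0, "dz": 0.02, "turn": 0}, {"jaw": 0.04, "dx": 0, "dy": 0, "dz": 0.02, "turn": 0}, {"jaw": 0.04, "dx": 0, "dy": 0, "dz": 0.02, "turn": 0}, {"jaw": 0.04, "dx": 0, "dy": 0, "dz": 0.015, "turn": 0}, {"jaw": 0.04, "dx": 0, "dy": 0, "dz": 0.01, "turn": 0}, {"jaw": 0.04, "dx": 0, "dy": 0, "dz": 0.005, "turn": 0}, {"jaw": 0.04, "dx": 0, "dy": 0, "dz": 0.003, "turn": 0}, {"jaw": 0.04, "dx": 0, "dy": 0, "dz": 0, "turn": 0}, {"jaw": 0.04, "dx": 0, "dy": 0, "dz": 0, "turn": 0}, {"jaw": 0.04, "dx": 0, "dy": 0, "dz": 0, "turn": 0}]'

```text
t: 38.55
position: [0.5318, 0.2218, 0.0462]
tcp_rot: [-0.088, 0.996, 0.0, 0.0]
contact_force: [-0.6, 0.5, -1.7]
gripper_width: 0.622
gripper_force: 19.9
```

Run:
```python
from fit import *
P=cw(0,.088,.039)
plan([P],yang=90+np.degrees(CASE[2]))
```

```text
t 38.55 pos [0.5318 0.2218 0.0462] yang 100.04 tilt [0.001 0.   ] w 54.1 F [-0.6  0.5 -1.7] q7 1.38
turn 0.0002 rows/10deg
[0.5321 0.2217 0.039 ] -> dx -0.0002 dy -0.0002 dz 0.0072
```

Emit:
drive_tool --commands '[{"jaw": 0.04, "dx": 0, "dy": 0, "dz": 0.003, "turn": 0}, {"jaw": 0.04, "dx": 0, "dy": 0, "dz": 0.002, "turn": 0}, {"jaw": 0.04, "dx": 0, "dy": 0, "dz": 0.002, "turn": 0}, {"jaw": 0.04, "dx": 0, "dy": 0, "dz": 0.001, "turn": 0}, {"jaw": 0.04, "dx": 0, "dy": 0, "dz": 0, "turn": 0}, {"jaw": 0.04, "dx": 0, "dy": 0, "dz": 0, "turn": 0}, {"jaw": 0.04, "dx": 0, "dy": 0, "dz": 0, "turn": 0}, {"jaw": 0.04, "dx": 0, "dy": 0, "dz": 0, "turn": 0}, {"jaw": 0.04, "dx": 0, "dy": 0, "dz": 0, "turn": 0}, {"jaw": 0.04, "dx": 0, "dy": 0, "dz": 0, "turn": 0}]'

```text
t: 39.8
position: [0.5316, 0.2222, 0.0387]
tcp_rot: [-0.088, 0.996, 0.0, 0.0]
contact_force: [-2.1, 1.1, 5.8]
gripper_width: 0.619
gripper_force: 19.8
```

Emit:
drive_tool --commands '[{"jaw": 0.07, "dx": 0, "dy": 0, "dz": 0, "turn": 0}, {"jaw": 0.07, "dx": 0, "dy": 0, "dz": 0, "turn": 0}, {"jaw": 0.07, "dx": 0, "dy": 0, "dz": 0, "turn": 0}, {"jaw": 0.07, "dx": 0, "dy": 0, "dz": -0.02, "turn": 0}, {"jaw": 0.07, "dx": 0, "dy": 0, "dz": -0.03, "turn": 0}, {"jaw": 0.07, "dx": 0, "dy": 0, "dz": -0.05, "turn": 0}, {"jaw": 0.07, "dx": 0, "dy": 0, "dz": -0.05, "turn": 0}, {"jaw": 0.06, "dx": 0, "dy": 0, "dz": -0.05, "turn": 0}, {"jaw": 0.05, "dx": 0, "dy": 0, "dz": 0, "turn": 0}, {"jaw": 0.05, "dx": 0, "dy": 0, "dz": 0, "turn": 0}]'

```text
t: 41.05
position: [0.5312, 0.2215, 0.2372]
tcp_rot: [-0.087, 0.996, -0.0, -0.0]
contact_force: [-0.3, 0.3, -0.7]
gripper_width: 0.599
gripper_force: 0.0
```

Run:
```python
from fit import *
plan([[.665,-.14,.239]],yang=90+np.degrees(CASE[2]))
```

```text
t 41.05 pos [0.5312 0.2215 0.2372] yang 100.04 tilt [-0.001 -0.   ] w 52.1 F [-0.3  0.3 -0.7] q7 1.34
turn 0.0002 rows/10deg
[ 0.665 -0.14   0.239] -> dx -0.0688 dy -0.3792 dz -0.0018
```

Emit:
drive_tool --commands '[{"jaw": 0.05, "dx": -0.0086, "dy": -0.0474, "dz": 0, "turn": 0}, {"jaw": 0.05, "dx": -0.0086, "dy": -0.0474, "dz": 0, "turn": 0}, {"jaw": 0.05, "dx": -0.0086, "dy": -0.0474, "dz": 0, "turn": 0}, {"jaw": 0.05, "dx": -0.0086, "dy": -0.0474, "dz": 0, "turn": 0}, {"jaw": 0.05, "dx": -0.0086, "dy": -0.0474, "dz": 0, "turn": 0}, {"jaw": 0.05, "dx": -0.0086, "dy": -0.0474, "dz": 0, "turn": 0}, {"jaw": 0.05, "dx": -0.0086, "dy": -0.0474, "dz": 0, "turn": 0}, {"jaw": 0.05, "dx": -0.0086, "dy": -0.0474, "dz": 0, "turn": 0}, {"jaw": 0.05, "dx": 0, "dy": 0, "dz": 0, "turn": 0}, {"jaw": 0.05, "dx": 0, "dy": 0, "dz": 0, "turn": 0}]'

```text
t: 42.3
position: [0.6647, -0.139, 0.2357]
tcp_rot: [-0.087, 0.996, 0.001, -0.002]
contact_force: [0.7, 0.5, -0.5]
gripper_width: 0.573
gripper_force: 0.0
```

Run:
```python
from fit import *
a=save('side','s7.png')[:,:,::-1];b=save('top','t7.png')[:,:,::-1]
cv2.imwrite('pics/c8.png',np.vstack([cv2.resize(b[190:275,170:325],(640,351),interpolation=cv2.INTER_CUBIC),cv2.resize(a[175:275,240:500],(640,246),interpolation=cv2.INTER_CUBIC)]))
f=lambda a,d=.008: cw(.043-.102*np.cos(a+.02),-.074,.062+.102*np.sin(a+.02)-d)
for n,P in (('tab2.0',f(2.0,0)),('tip',cw(.043-.113*np.cos(2.02),-.075,.062+.113*np.sin(2.02)))): print(n,np.round(P,4),proj('top',P),proj('side',P))
T=f(2.0); plan([[T[0],T[1],.239],[T[0],T[1],.19],T],yang=90+np.degrees(CASE[2]))
```

```text
tab2.0 [0.6462 0.0773 0.1539] [[263.72951938 185.39883822]] [[371.90911314 196.72128778]]
tip [0.6511 0.0772 0.1638] [[263.22830104 182.3775274 ]] [[374.05129692 193.07960474]]
t 42.4 pos [ 0.6652 -0.1376  0.2368] yang 100.17 tilt [-0.002  0.001] w 50.1 F [ 0.1  0.5 -0.4] q7 2.05
turn 0.0026 rows/10deg
[0.6462 0.0773 0.239 ] -> dx -0.0188 dy 0.2149 dz -0.0022
[0.6462 0.0773 0.19  ] -> dx 0.0000 dy 0.0000 dz 0.0490
[0.6462 0.0773 0.1459] -> dx 0.0000 dy 0.0000 dz 0.0441
```

View pics/c8.png

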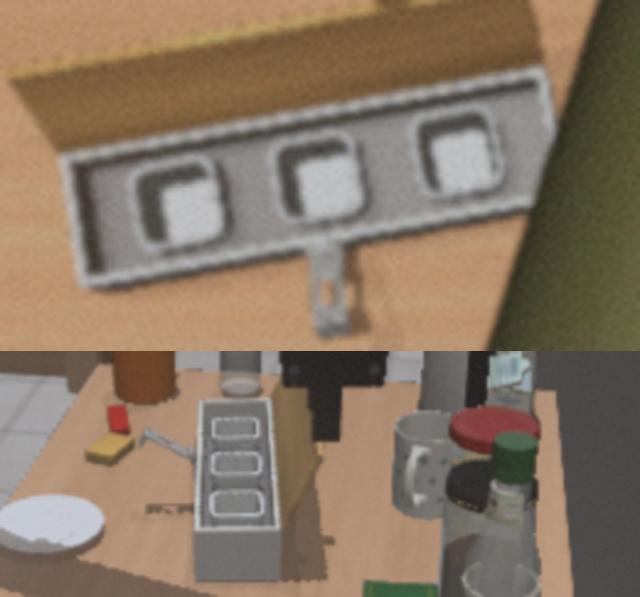

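Emit:
drive_tool --commands '[{"jaw": 0.045, "dx": -0.0038, "dy": 0.043, "dz": 0, "turn": 0}, {"jaw": 0.045, "dx": -0.0038, "dy": 0.043, "dz": 0, "turn": 0}, {"jaw": 0.045, "dx": -0.0038, "dy": 0.043, "dz": 0, "turn": 0}, {"jaw": 0.045, "dx": -0.0038, "dy": 0.043, "dz": 0, "turn": 0}, {"jaw": 0.045, "dx": -0.0036, "dy": 0.043, "dz": 0, "turn": 0}, {"jaw": 0.045, "dx": 0, "dy": 0, "dz": 0.025, "turn": 0}, {"jaw": 0.045, "dx": 0, "dy": 0, "dz": 0.02, "turn": 0}, {"jaw": 0.045, "dx": 0, "dy": 0, "dz": 0, "turn": 0}, {"jaw": 0.045, "dx": 0, "dy": 0, "dz": 0, "turn": 0}, {"jaw": 0.045, "dx": 0, "dy": 0, "dz": 0, "turn": 0}]'

```text
t: 43.65
position: [0.6471, 0.0747, 0.194]
tcp_rot: [-0.087, 0.996, 0.0, 0.001]
contact_force: [-0.3, -0.9, -0.5]
gripper_width: 0.517
gripper_force: 0.0
```

Run:
```python
from fit import *
f=lambda a,d=.008: cw(.043-.102*np.cos(a+.02),-.074,.062+.102*np.sin(a+.02)-d)
plan([f(2)],yang=90+np.degrees(CASE[2]))
plan([f(a) for a in np.linspace(2.0,0,19)],pos=f(2))
```

```text
t 43.65 pos [0.6471 0.0747 0.194 ] yang 99.98 tilt [0.002 0.   ] w 45.0 F [-0.3 -0.9 -0.5] q7 1.69
turn -0.0008 rows/10deg
[0.6462 0.0773 0.1459] -> dx 0.0004 dy 0.0027 dz 0.0481
t 43.65 pos [0.6462 0.0773 0.1459] yang 99.98 tilt [0.002 0.   ] w 45.0 F [-0.3 -0.9 -0.5] q7 1.69
[0.6462 0.0773 0.1459] -> dx 0.0000 dy 0.0000 dz -0.0000
[0.6359 0.0755 0.1502] -> dx 0.0105 dy -0.0000 dz -0.0043
[0.6252 0.0736 0.1534] -> dx 0.0109 dy -0.0000 dz -0.0032
[0.6142 0.0717 0.1553] -> dx 0.0112 dy -0.0000 dz -0.0019
[0.6031 0.0697 0.156 ] -> dx 0.0113 dy -0.0000 dz -0.0007
[0.592  0.0677 0.1554] -> dx 0.0113 dy -0.0000 dz 0.0006
[0.581  0.0658 0.1536] -> dx 0.0112 dy -0.0000 dz 0.0018
[0.5702 0.0639 0.1505] -> dx 0.0109 dy -0.0000 dz 0.0031
[0.5599 0.0621 0.1463] -> dx 0.0105 dy -0.0000 dz 0.0042
[0.5501 0.0603 0.1409] -> dx 0.0100 dy -0.0000 dz 0.0054
[0.5409 0.0587 0.1345] -> dx 0.0093 dy -0.0000 dz 0.0065
[0.5325 0.0572 0.127 ] -> dx 0.0085 dy -0.0000 dz 0.0074
[0.5249 0.0559 0.1187] -> dx 0.0077 dy -0.0000 dz 0.0083
[0.5184 0.0547 0.1095] -> dx 0.0067 dy -0.0000 dz 0.0091
[0.5128 0.0537 0.0997] -> dx 0.0056 dy -0.0000 dz 0.0098
[0.5084 0.053  0.0893] -> dx 0.0045 dy -0.0000 dz 0.0104
[0.5051 0.0524 0.0785] -> dx 0.0033 dy -0.0000 dz 0.0108
[0.503  0.052  0.0673] -> dx 0.0021 dy -0.0000 dz 0.0111
[0.5022 0.0519 0.056 ] -> dx 0.0009 dy -0.0000 dz 0.0113
```

Emit:
drive_tool --commands '[{"jaw": 0.045, "dx": 0, "dy": 0.002, "dz": 0.02, "turn": 0}, {"jaw": 0.045, "dx": 0, "dy": 0, "dz": 0.018, "turn": 0}, {"jaw": 0.045, "dx": 0, "dy": 0, "dz": 0.009, "turn": 0}, {"jaw": 0.045, "dx": 0, "dy": 0, "dz": 0, "turn": 0}, {"jaw": 0.045, "dx": 0, "dy": 0, "dz": 0, "turn": 0}, {"jaw": 0.01, "dx": 0, "dy": 0, "dz": 0, "turn": 0}, {"jaw": 0.01, "dx": 0, "dy": 0, "dz": 0, "turn": 0}, {"jaw": 0.01, "dx": 0, "dy": 0, "dz": 0, "turn": 0}, {"jaw": 0.01, "dx": 0, "dy": 0, "dz": 0, "turn": 0}, {"jaw": 0.01, "dx": 0, "dy": 0, "dz": 0, "turn": 0}]' --force 25

```text
t: 44.9
position: [0.6462, 0.0771, 0.1461]
tcp_rot: [-0.087, 0.996, -0.0, 0.0]
contact_force: [0.5, 0.9, 0.8]
gripper_width: 0.225
gripper_force: 25.0
```

Gripped the tab at 20 mm; now swing it shut.

Emit:
drive_tool --commands '[{"jaw": 0.01, "dx": 0.0105, "dy": 0, "dz": -0.0043, "turn": 0}, {"jaw": 0.01, "dx": 0.0109, "dy": 0, "dz": -0.0032, "turn": 0}, {"jaw": 0.01, "dx": 0.0112, "dy": 0, "dz": -0.0019, "turn": 0}, {"jaw": 0.01, "dx": 0.0113, "dy": 0, "dz": -0.0007, "turn": 0}, {"jaw": 0.01, "dx": 0.0113, "dy": 0, "dz": 0.0006, "turn": 0}, {"jaw": 0.01, "dx": 0.0112, "dy": 0, "dz": 0.0018, "turn": 0}, {"jaw": 0.01, "dx": 0.0109, "dy": 0, "dz": 0.0031, "turn": 0}, {"jaw": 0.01, "dx": 0.0105, "dy": 0, "dz": 0.0042, "turn": 0}, {"jaw": 0.01, "dx": 0.01, "dy": 0, "dz": 0.0054, "turn": 0}, {"jaw": 0.01, "dx": 0.0093, "dy": 0, "dz": 0.0065, "turn": 0}]'

```text
t: 46.15
position: [0.5394, 0.0582, 0.1345]
tcp_rot: [-0.087, 0.996, 0.0, -0.001]
contact_force: [-0.2, -1.3, 5.4]
gripper_width: 0.228
gripper_force: 25.0
```

Emit:
drive_tool --commands '[{"jaw": 0.01, "dx": 0.0085, "dy": 0, "dz": 0.0074, "turn": 0}, {"jaw": 0.01, "dx": 0.0077, "dy": 0, "dz": 0.0083, "turn": 0}, {"jaw": 0.01, "dx": 0.0067, "dy": 0, "dz": 0.0091, "turn": 0}, {"jaw": 0.01, "dx": 0.0056, "dy": 0, "dz": 0.0098, "turn": 0}, {"jaw": 0.01, "dx": 0.0045, "dy": 0, "dz": 0.0104, "turn": 0}, {"jaw": 0.01, "dx": 0.0033, "dy": 0, "dz": 0.0108, "turn": 0}, {"jaw": 0.01, "dx": 0.0021, "dy": 0, "dz": 0.0111, "turn": 0}, {"jaw": 0.01, "dx": 0.0009, "dy": 0, "dz": 0.0113, "turn": 0}, {"jaw": 0.01, "dx": 0, "dy": 0, "dz": 0, "turn": 0}, {"jaw": 0.01, "dx": 0, "dy": 0, "dz": 0, "turn": 0}]'

```text
t: 47.4
position: [0.5015, 0.0515, 0.0558]
tcp_rot: [-0.088, 0.996, -0.0, -0.001]
contact_force: [-3.1, -2.5, 0.4]
gripper_width: 0.224
gripper_force: 25.0
```

Emit:
drive_tool --commands '[{"jaw": 0.045, "dx": 0, "dy": 0, "dz": 0, "turn": 0}, {"jaw": 0.045, "dx": 0, "dy": 0, "dz": 0, "turn": 0}, {"jaw": 0.045, "dx": 0, "dy": 0, "dz": 0, "turn": 0}, {"jaw": 0.045, "dx": 0, "dy": 0, "dz": -0.03, "turn": 0}, {"jaw": 0.045, "dx": 0, "dy": 0, "dz": -0.03, "turn": 0}, {"jaw": 0.045, "dx": 0, "dy": 0, "dz": -0.03, "turn": 0}, {"jaw": 0.045, "dx": 0, "dy": 0, "dz": 0, "turn": 0}, {"jaw": 0.045, "dx": 0, "dy": 0, "dz": 0, "turn": 0}, {"jaw": 0.045, "dx": 0, "dy": 0, "dz": 0, "turn": 0}, {"jaw": 0.045, "dx": 0, "dy": 0, "dz": 0, "turn": 0}]'

```text
t: 48.65
position: [0.5014, 0.0516, 0.1453]
tcp_rot: [-0.087, 0.996, -0.0, -0.001]
contact_force: [-0.0, 0.2, 0.6]
gripper_width: 0.515
gripper_force: 0.0
```

Run:
```python
from fit import *
f=lambda a,d=.008: cw(-.047+.053*np.cos(a+.21),.001,.067+.053*np.sin(a+.21)-d)
T=f(2.6); plan([[T[0],T[1],.145],T],yang=90+np.degrees(CASE[2]))
plan([f(a) for a in np.linspace(2.6,0,19)],pos=f(2.6))
a=save('side','s8.png')[:,:,::-1]
cv2.imwrite('pics/c9.png',cv2.resize(a[180:270,270:390],(640,480),interpolation=cv2.INTER_CUBIC))
for x in (2.4,2.6): print(np.round(proj('side',f(x,0))), np.round(proj('top',f(x,0))))
```

```text
t 48.65 pos [0.5014 0.0516 0.1453] yang 100.04 tilt [-0.002 -0.   ] w 44.8 F [-0.   0.2  0.6] q7 1.62
turn 0.0002 rows/10deg
[0.4516 0.1191 0.145 ] -> dx 0.0373 dy 0.0751 dz 0.0003
[0.4516 0.1191 0.0763] -> dx 0.0000 dy 0.0000 dz 0.0687
t 48.65 pos [0.4516 0.1191 0.0763] yang 100.04 tilt [-0.002 -0.   ] w 44.8 F [-0.   0.2  0.6] q7 1.62
[0.4516 0.1191 0.0763] -> dx 0.0000 dy 0.0000 dz -0.0000
[0.4546 0.1196 0.0833] -> dx -0.0030 dy -0.0000 dz -0.0070
[0.4585 0.1203 0.0898] -> dx -0.0040 dy -0.0000 dz -0.0065
[0.4633 0.1211 0.0957] -> dx -0.0049 dy -0.0000 dz -0.0059
[0.4689 0.1221 0.1008] -> dx -0.0057 dy -0.0000 dz -0.0051
[0.4751 0.1232 0.1051] -> dx -0.0064 dy -0.0000 dz -0.0043
[0.4819 0.1244 0.1084] -> dx -0.0069 dy -0.0000 dz -0.0033
[0.4891 0.1257 0.1106] -> dx -0.0073 dy -0.0000 dz -0.0023
[0.4966 0.127  0.1118] -> dx -0.0076 dy -0.0000 dz -0.0012
[0.5041 0.1284 0.1119] -> dx -0.0076 dy -0.0000 dz -0.0001
[0.5116 0.1297 0.1109] -> dx -0.0076 dy -0.0000 dz 0.0010
[0.5188 0.131  0.1088] -> dx -0.0074 dy -0.0000 dz 0.0021
[0.5257 0.1322 0.1057] -> dx -0.0070 dy -0.0000 dz 0.0031
[0.5321 0.1333 0.1016] -> dx -0.0065 dy -0.0000 dz 0.0041
[0.5378 0.1343 0.0966] -> dx -0.0058 dy -0.0000 dz 0.0050
[0.5427 0.1352 0.0908] -> dx -0.0050 dy -0.0000 dz 0.0058
[0.5468 0.1359 0.0844] -> dx -0.0041 dy -0.0000 dz 0.0064
[0.5499 0.1365 0.0774] -> dx -0.0032 dy -0.0000 dz 0.0070
[0.552  0.1368 0.07  ] -> dx -0.0021 dy -0.0000 dz 0.0073
[[299. 207.]] [[249. 268.]]
[[298. 210.]] [[250. 269.]]
```

View pics/c9.png

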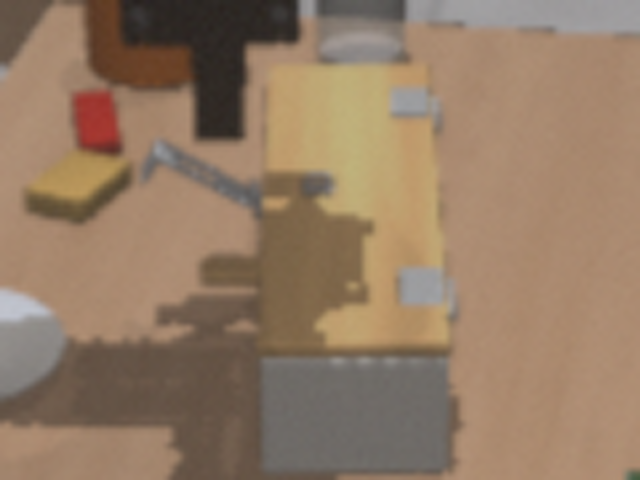

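Emit:
drive_tool --commands '[{"jaw": 0.045, "dx": 0.0187, "dy": 0.0375, "dz": 0, "turn": 0}, {"jaw": 0.045, "dx": 0.0187, "dy": 0.0375, "dz": 0, "turn": 0}, {"jaw": 0.045, "dx": 0, "dy": 0, "dz": 0.02, "turn": 0}, {"jaw": 0.045, "dx": 0, "dy": 0, "dz": 0.02, "turn": 0}, {"jaw": 0.045, "dx": 0, "dy": 0, "dz": 0.018, "turn": 0}, {"jaw": 0.045, "dx": 0, "dy": 0, "dz": 0.01, "turn": 0}, {"jaw": 0.045, "dx": 0, "dy": 0, "dz": 0, "turn": 0}, {"jaw": 0.045, "dx": 0, "dy": 0, "dz": 0, "turn": 0}, {"jaw": 0.045, "dx": 0, "dy": 0, "dz": 0, "turn": 0}, {"jaw": 0.045, "dx": 0, "dy": 0, "dz": 0, "turn": 0}]'

```text
t: 49.95
position: [0.4524, 0.1192, 0.0786]
tcp_rot: [-0.088, 0.996, 0.0, 0.0]
contact_force: [-0.2, -1.0, -0.4]
gripper_width: 0.522
gripper_force: 0.0
```

Emit:
drive_tool --commands '[{"jaw": 0.01, "dx": 0, "dy": 0, "dz": 0, "turn": 0}, {"jaw": 0.01, "dx": 0, "dy": 0, "dz": 0, "turn": 0}, {"jaw": 0.01, "dx": 0, "dy": 0, "dz": 0, "turn": 0}, {"jaw": 0.01, "dx": 0, "dy": 0, "dz": 0, "turn": 0}, {"jaw": 0.01, "dx": 0, "dy": 0, "dz": 0, "turn": 0}, {"jaw": 0.01, "dx": 0, "dy": 0, "dz": 0, "turn": 0}, {"jaw": 0.01, "dx": 0, "dy": 0, "dz": 0, "turn": 0}, {"jaw": 0.01, "dx": 0, "dy": 0, "dz": 0, "turn": 0}, {"jaw": 0.01, "dx": 0, "dy": 0, "dz": 0, "turn": 0}, {"jaw": 0.01, "dx": 0, "dy": 0, "dz": 0, "turn": 0}]' --force 20

```text
t: 51.2
position: [0.452, 0.1189, 0.0782]
tcp_rot: [-0.088, 0.996, -0.0, -0.0]
contact_force: [-0.3, -0.9, -0.2]
gripper_width: 0.224
gripper_force: 20.0
```

Emit:
drive_tool --commands '[{"jaw": 0.01, "dx": -0.003, "dy": 0, "dz": -0.007, "turn": 0}, {"jaw": 0.01, "dx": -0.004, "dy": 0, "dz": -0.0065, "turn": 0}, {"jaw": 0.01, "dx": -0.0049, "dy": 0, "dz": -0.0059, "turn": 0}, {"jaw": 0.01, "dx": -0.0057, "dy": 0, "dz": -0.0051, "turn": 0}, {"jaw": 0.01, "dx": -0.0064, "dy": 0, "dz": -0.0043, "turn": 0}, {"jaw": 0.01, "dx": -0.0069, "dy": 0, "dz": -0.0033, "turn": 0}, {"jaw": 0.01, "dx": -0.0073, "dy": 0, "dz": -0.0023, "turn": 0}, {"jaw": 0.01, "dx": -0.0076, "dy": 0, "dz": -0.0012, "turn": 0}, {"jaw": 0.01, "dx": -0.0076, "dy": 0, "dz": -0.0001, "turn": 0}, {"jaw": 0.01, "dx": -0.0076, "dy": 0, "dz": 0.001, "turn": 0}]'

```text
t: 52.45
position: [0.5118, 0.1295, 0.1126]
tcp_rot: [-0.087, 0.996, -0.0, -0.001]
contact_force: [-4.1, -1.5, -7.0]
gripper_width: 0.222
gripper_force: 20.0
```

Emit:
drive_tool --commands '[{"jaw": 0.01, "dx": -0.0074, "dy": 0, "dz": 0.0021, "turn": 0}, {"jaw": 0.01, "dx": -0.007, "dy": 0, "dz": 0.0031, "turn": 0}, {"jaw": 0.01, "dx": -0.0065, "dy": 0, "dz": 0.0041, "turn": 0}, {"jaw": 0.01, "dx": -0.0058, "dy": 0, "dz": 0.005, "turn": 0}, {"jaw": 0.01, "dx": -0.005, "dy": 0, "dz": 0.0058, "turn": 0}, {"jaw": 0.01, "dx": -0.0041, "dy": 0, "dz": 0.0064, "turn": 0}, {"jaw": 0.01, "dx": -0.0032, "dy": 0, "dz": 0.007, "turn": 0}, {"jaw": 0.01, "dx": -0.0021, "dy": 0, "dz": 0.0073, "turn": 0}, {"jaw": 0.01, "dx": 0, "dy": 0, "dz": 0.001, "turn": 0}, {"jaw": 0.01, "dx": 0, "dy": 0, "dz": 0, "turn": 0}]'

```text
t: 53.7
position: [0.555, 0.1373, 0.0723]
tcp_rot: [-0.087, 0.996, 0.0, 0.003]
contact_force: [5.8, -0.7, 2.2]
gripper_width: 0.221
gripper_force: 20.0
```

Emit:
drive_tool --commands '[{"jaw": 0.01, "dx": 0, "dy": 0, "dz": 0, "turn": 0}, {"jaw": 0.01, "dx": 0, "dy": 0, "dz": 0, "turn": 0}, {"jaw": 0.01, "dx": 0, "dy": 0, "dz": 0.001, "turn": 0}, {"jaw": 0.01, "dx": 0, "dy": 0, "dz": 0, "turn": 0}, {"jaw": 0.01, "dx": 0, "dy": 0, "dz": 0, "turn": 0}, {"jaw": 0.01, "dx": 0, "dy": 0, "dz": 0, "turn": 0}, {"jaw": 0.045, "dx": 0, "dy": 0, "dz": 0, "turn": 0}, {"jaw": 0.045, "dx": 0, "dy": 0, "dz": 0, "turn": 0}, {"jaw": 0.045, "dx": 0, "dy": 0, "dz": 0, "turn": 0}, {"jaw": 0.045, "dx": 0, "dy": 0, "dz": 0, "turn": 0}]'

```text
t: 54.95
position: [0.552, 0.137, 0.0696]
tcp_rot: [-0.088, 0.996, -0.0, -0.001]
contact_force: [0.4, 0.5, -0.4]
gripper_width: 0.499
gripper_force: 0.0
```

Emit:
drive_tool --commands '[{"jaw": 0.045, "dx": 0, "dy": 0, "dz": -0.03, "turn": 0}, {"jaw": 0.045, "dx": 0, "dy": 0, "dz": -0.05, "turn": 0}, {"jaw": 0.045, "dx": 0, "dy": 0, "dz": -0.05, "turn": 0}, {"jaw": 0.045, "dx": 0, "dy": 0, "dz": -0.03, "turn": 0}, {"jaw": 0.02, "dx": -0.05, "dy": 0, "dz": 0, "turn": 0}, {"jaw": 0.02, "dx": -0.04, "dy": 0, "dz": 0, "turn": 0}, {"jaw": 0, "dx": 0, "dy": 0, "dz": 0, "turn": 0}, {"jaw": 0, "dx": 0, "dy": 0, "dz": 0, "turn": 0}, {"jaw": 0, "dx": 0, "dy": 0, "dz": 0, "turn": 0}, {"jaw": 0, "dx": 0, "dy": 0, "dz": 0, "turn": 0}]'

```text
t: 56.2
position: [0.6407, 0.1525, 0.2307]
tcp_rot: [-0.088, 0.996, 0.0, 0.0]
contact_force: [-0.1, -0.4, -0.8]
gripper_width: 0.013
gripper_force: 0.0
```

Run:
```python
from fit import *
plan([cw(.0048,0,.2)],yang=90+np.degrees(CASE[2]))
a=save('side','s9.png')[:,:,::-1]
cv2.imwrite('pics/c10.png',np.hstack([cv2.resize(a[185:265,295:365],(420,480),interpolation=cv2.INTER_CUBIC),cv2.resize(a[270:370,225:300],(360,480),interpolation=cv2.INTER_CUBIC)]))
print(proj('side',[cw(.0048,0,.086),cw(.0048,0,.068)]))
for x in (0,.1,.2):
    print(x,(proj('side',cw(-.047+.053*np.cos(x+.21),0,.067+.053*np.sin(x+.21)))[0]-[295,185]+.5)*6-.5)
```

```text
t 56.2 pos [0.6407 0.1525 0.2307] yang 100.05 tilt [0.001 0.001] w 1.1 F [-0.1 -0.4 -0.8] q7 1.56
turn 0.0003 rows/10deg
[0.5521 0.1358 0.2   ] -> dx 0.0901 dy -0.0010 dz 0.0307
[[337.22067575 209.21128076]
 [337.24882632 215.48565725]]
0 [255.98199415 164.45380403]
0.1 [252.7599451  153.75153457]
0.2 [248.35137718 143.36480345]
```

View pics/c10.png

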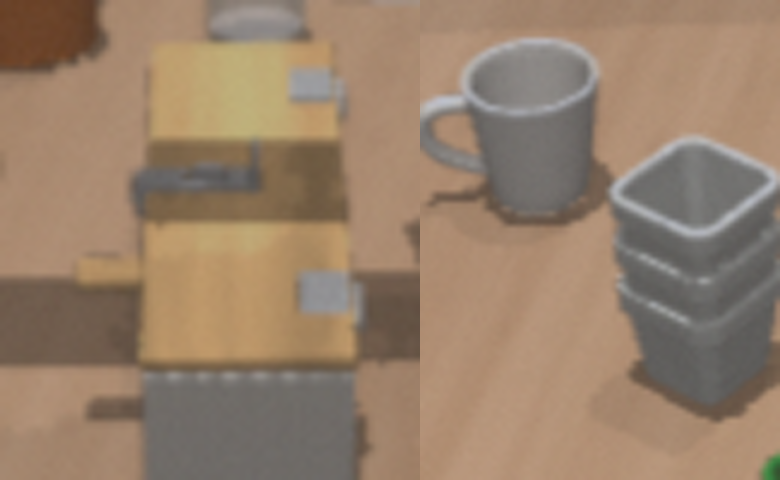

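The hasp pull sits at crop (255,165), where it should be for an angle of about 0. The lid is shut, the three spare pots are nested, and the cup is standing. Handing in.

```bash
python3 -c "
from workcell import *
print(finish_job())"
```

```text
the job is handed in; nothing more can be done
None
```

The job is handed in; no verdict came back. In the last pictures all three pockets held a seated pot (two moved, the middle one was already packed), the lid was shut and the hasp was over its staple. The three spare pots were still nested, and the cup stood in place. The salt shaker was last seen standing while I loaded the second pot, not in the final pictures.

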